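Fetch the backup drives out of the gated rack with the reach hook

ROBOT

A 7-joint arm with a two-finger parallel gripper is mounted at the origin on the work surface. World frame = base frame: x ahead of the robot, y to its left, z up, the work surface at z = 0. Lengths are in m, angles in degrees, forces in N, time in s.
With the tool pointing down it reaches from about 0.425 to 1.025 m from the base axis. Payload 9.4 kg.
Tool frame: the origin (TCP) lies at the very end of the fingers, on their centre line; the grasp point (between the pads) lies 19 mm behind it; z points along the fingers, x is the direction in which the jaws open and shut, and the axes are right-handed (so a half turn about z gives the same grasp; the last joint's range is limited). The gripper opens to 93 mm and grips with 3 to 60 N. Pads are 15 mm wide; open, the fingers measure 128 mm over their backs; the gripper's body (75 mm by 188 mm) begins 65 mm behind the grasp point.
Start: joints at [61.438, 34.337, -0.143, 91.639, 0.103, 54.024, -4.572], TCP at [0.297, -0.661, 0.181] pointing down, gripper open.
Joint ranges: [-147.43, 147.43], [-19.82, 112.94], [-74.19, 73.91], [6.32, 146.72], [-59.91, 239.91], [6.04, 106.73], [-150.56, 150.56]. Speed limits (degrees/s): [127.2, 127.2, 172.46, 172.46, 180, 180, 180].

INTERFACE

Orientations are given as [roll, pitch, yaw] about the fixed x, y, z axes, in that order (R = Rz(yaw) Ry(pitch) Rx(roll)).
In Python, from bench import env gives the robot as it stands.
- The arm moves only by the tool jog_arm, never from a script. Its argument "commands" is a list that holds one entry, the list of rows, each a list of 4 numbers: the shift along the world's x, y, z in units of 40 mm (1.0 is 40 mm), then the turn about the world's z in units of 8 degrees (1.0 is 8 degrees). A call has 1 to 10 rows; each row shifts and turns the pose as measured when the row begins; what a row does not reach is not made up. A row lasts 1/8 s, in which the tool goes at most 62.5 mm and 10.7 degrees, less where a joint would pass 70% of its speed; a pose out of reach is approached as far as the arm can. A call is refused whole if a number of a shift passes 1 or a number of a turn 1, either way. A call with a gripper value outside its range is refused whole. "gripper" is the finger opening in mm, from 0 to 93, set as the call begins (left out, the last holds). The fingers move at their own pace and stop on an object; "newtons" is the grip in N (left out, the last holds). Time passes only in rows, so rows that do not move let the fingers close. It gives the time, the measured TCP pose, the force and the opening at its end, in the units of the state.
- env.sense(): the state, without advancing time (a new reading comes with each control period).
- env.capture(name): name is "side" or "top"; returns the picture (480x640x3 uint8, blue, green, red); there is no depth.
- env.calibration(name): a dict with "K" (3x3 intrinsics, pixels), "world_to_cam" (4x4, takes a point from world to camera coordinates). Camera axes: x right, y up, looking along -z (the intrinsics and any distortion apply to the point x, -y, -z); pixel columns grow to the right and rows downward; lengths in m; the calibration is good to about 2 mm. A picture is of the moment at which its call begins. calibration takes no time and is no camera call.
- env.finish_job(): hands the job in, once; it reports no verdict.
The state is a dict: "clock": time; "joints": joint angles; "joint_velocities": joint speeds; "tau": joint torques, N m; "position": TCP position; "ee_rot": TCP orientation; "contact_force": force on the tool from outside, world axes, zero at the start; "moment": the same for the moment, N m; "opening": opening from 0.0 (shut) to 1.0 (fully open).
Only numpy, scipy, OpenCV 4.12 (cv2) and the standard library are available. Lean on these libraries where they do the work, as an engineer would, in place of code of your own. Each camera call takes 0.05 s, during which the arm holds its last target. There are 200 camera calls.

TASK

Turn the red ball knob anticlockwise until the rack's gate is fully up, then use the reach hook from its mat, not the fingers, to draw every drive caddy out of the deep lanes, and stand all of them upright on the floor of the grey tray. Finish with the reach hook standing back on its yellow outline, foot on foot, and the gate fully shut again by the knob; leave the other desk things where they are and do not tip a caddy over.

Things in the scene. Friction and masses are not known exactly. Their poses are not given: they have to be found in the camera images.
- rack: Grey steel rack, fixed: three parallel lanes under four roof slats, open only at the front. Origin on the table, mid-width in the plane of the mouths; x points into the lanes, y across, z up. Lane centre lines at y = -60, 0, 60 mm; lanes 54 mm wide, 160 mm deep, 88 mm high to the slats' underside (tops at 94 mm); walls 6 mm. The table is their floor.
- rack_housing (a point): Middle of the top of the solid white housing behind the lanes (rack x 160 to 230 mm, 210 mm wide, 94 mm high); the knob stands here.
- knob (a joint): Turn of the ball knob about its vertical axis, 0 (gate shut) to 1.2 rad (gate fully up), growing anticlockwise seen from above; stops at both ends; 0.12 N m of friction, stays where left. Geared to the gate: 73 mm of lift per rad.
- knob_ball (a point): Centre of the smooth red ball, 40 mm in diameter, on a 20 mm thick upright stem on top of the white housing (rack x = 195 mm, y = 0); 143 mm above the table, 49 mm above the housing's top. Fingers must close across its widest part, at this height.
- gate (a joint): Lift of the clear gate (4 mm thick, 186 mm wide, 84 mm high, yellow edges) in front of all three lane mouths, at rack x = -4 mm: 0 shut (lower edge 2 mm above the table), 0.0876 m fully up (lower edge about 90 mm, upper edge about 174 mm above the table). Moves only with the knob.
- mat: Thin black parking mat lying flat on the table (no thickness to speak of), 290 x 75 mm, with the reach hook's yellow outline. Origin at the place of the hook's handle centre; x axis towards the place of the foot.
- mat_foot (a point): Where the centre of the reach hook's foot belongs on the mat's outline, 190 mm from the mat's origin along its x.
- picker: Reach hook, 200 g, stands upright by itself. Origin under the middle of the handle; x to the foot, z up. Yellow handle 80 mm long (x), 20 wide, 6 to 44 mm high, on a black weighted base plate 80 x 50 x 6 mm; a straight 8 mm rod at 30 mm height leads to the red foot at x = 190 mm, a post 12 x 12 mm from 0 to 34 mm height.
- picker_grip (a point): Where to grip the reach hook: middle of the handle, 30 mm above its underside (closing along the hook's y, 20 mm wide).
- picker_foot (a point): Centre of the underside of the reach hook's foot.
- tray: Grey transfer tray, open on top, fixed: 230 mm (x) by 150 mm (y) outside, walls 5 mm thick and 24 mm high. Origin at the centre of its underside. z up.
- tray_in (a point): Centre of the tray's inner floor (5 mm above the table).
- caddy_blue: Drive caddy with blue walls and a black floor, 54 mm long (x) by 42 mm wide (y) by 34 mm high, 200 g; on top an open pull pocket 30 mm (x) by 28 mm (y), 24 mm deep (pocket floor 10 mm above its underside). Origin at the centre of its underside, z up. Starts on the table deep in a lane, long side along it. May be absent.
- caddy_orange: Drive caddy with orange walls and a black floor, 54 mm long (x) by 42 mm wide (y) by 34 mm high, 200 g; on top an open pull pocket 30 mm (x) by 28 mm (y), 24 mm deep (pocket floor 10 mm above its underside). Origin at the centre of its underside, z up. Starts on the table deep in a lane, long side along it. May be absent.
- caddy_green: Drive caddy with green walls and a black floor, 54 mm long (x) by 42 mm wide (y) by 34 mm high, 200 g; on top an open pull pocket 30 mm (x) by 28 mm (y), 24 mm deep (pocket floor 10 mm above its underside). Origin at the centre of its underside, z up. Starts on the table deep in a lane, long side along it. May be absent.
- mug: Blue mug, 90 mm high. Bystander, leave it where it is. Origin at the centre of its underside.
- stapler: Red and black stapler, 150 mm long, 48 mm high. Bystander, leave it where it is. Origin at the centre of its underside.
- stamp: Wooden hand stamp, 64 mm high. Bystander, leave it where it is. Origin at the centre of its underside.
- tape: Black tape dispenser, 140 mm long, 85 mm high. Bystander, leave it where it is. Origin at the centre of its underside.
- punch: Hole punch, 110 x 100 mm, 56 mm high. Bystander, leave it where it is. Origin at the centre of its underside.
- clips: White box of clips, 80 x 60 x 30 mm. Bystander, leave it where it is. Origin at the centre of its underside.

How it is judged (in metres and radians):
On the way, in this order (a step that is already met when the one before it is completed fails the run):
1. the gate is fully up, with the caddies still in their lanes (value of joint gate above 0.079 m and x of each of caddy_blue, caddy_orange, caddy_green in the frame of rack above 0.04 m), for 0.2 s.
2. every caddy that is there stands wholly outside the rack (x of each of caddy_blue, caddy_orange, caddy_green in the frame of rack below -0.03 m), for 0.2 s.
At the end, for the whole second after the job is handed in: Every caddy present stands upright (within 0.12 rad) on the tray's floor, its centre within 90 mm (x) and 55 mm (y) of the tray's centre, at rest; the gate is shut to within 7 mm; the reach hook stands upright at rest on its outline, handle within 30 mm and foot within 35 mm of their places (x of caddy_blue in the frame of tray_in between -0.09 and 0.09 m and y of caddy_blue in the frame of tray_in between -0.055 and 0.055 m and z of each of caddy_blue, caddy_orange, caddy_green in the frame of tray_in below 0.006 m and angle between each of caddy_blue, caddy_orange, caddy_green, picker's own z axis and vertical below 0.12 rad and linear speed of each of caddy_blue, caddy_orange, caddy_green, picker below 0.02 m/s and x of caddy_orange in the frame of tray_in between -0.09 and 0.09 m and y of caddy_orange in the frame of tray_in between -0.055 and 0.055 m and x of caddy_green in the frame of tray_in between -0.09 and 0.09 m and y of caddy_green in the frame of tray_in between -0.055 and 0.055 m and value of joint gate below 0.007 m and horizontal distance between picker and mat below 0.03 m and horizontal distance between picker_foot and mat_foot below 0.035 m and height (world z) of picker below 0.008 m); the robot touches nothing.
It fails at once if the fingers reach in and take hold of a caddy that is still inside the rack, instead of the hook ((contact force between the fingers and caddy_blue above 1 N and x of caddy_blue in the frame of rack above 0.02 m) or (contact force between the fingers and caddy_orange above 1 N and x of caddy_orange in the frame of rack above 0.02 m) or (contact force between the fingers and caddy_green above 1 N and x of caddy_green in the frame of rack above 0.02 m)).
It fails at once if a bystander is moved more than 40 mm (distance of any of mug, stapler, stamp, tape, punch, clips from where it was at the start of the episode above 0.04 m).
It fails at once if a caddy is tipped over (more than 0.9 rad) (angle between any of caddy_blue, caddy_orange, caddy_green's own z axis and vertical above 0.9 rad).
Of caddy_blue, caddy_orange, caddy_green only 2 to 3 are there at a start; the rules pass over those that are not, and their reading is None.
At some moment in a run one of picker may be knocked a few centimetres aside while the robot is not near it.
Once in a run the grip may slacken for a moment while it holds something.
It also fails if it takes over 210 s, if anything falls off the work surface, if the arm or the gripper's body presses on something with over 40 N, if the wrist force passes 120 N, or if a joint passes its speed limit or range.

## Working session

There is one attempt and no reset: what is moved stays moved. The work goes in short steps, Python scripts to look and compute and a tool call to move; the robot and the scene stay as the last step left them, time stands still between calls to the robot, and variables do not carry over. Pictures are saved under pics/ and viewed, about 12 in all and at most 16, crops included, and the job is handed in when it is done.

Besides the shell and the picture viewer there is one more tool, called as name(argument=value, ...) on one line, values as JSON. jog_arm: Moves the arm, as the interface text tells. Its arguments: {"type":"object","properties":{"commands":{"type":"array","items":{"type":"array","items":{"type":"array","items":{"type":"number"}}}},"gripper":{"type":"number"},"newtons":{"type":"number"}},"required":["commands"]}

```bash
ls; mkdir -p pics
cat > h.py <<'E'
import numpy as np, cv2
from bench import env
def cal(n):
    c=env.calibration(n); return np.array(c["K"]),np.array(c["world_to_cam"]),c
def proj(n,P):
    K,W,_=cal(n); P=np.atleast_2d(P); q=(W[:3,:3]@P.T).T+W[:3,3]; q=q*[1,-1,-1]; u=(K@q.T).T; return u[:,:2]/u[:,2:]
def back(n,uv,z):
    K,W,_=cal(n); uv=np.atleast_2d(uv); d=np.c_[uv,np.ones(len(uv))]@np.linalg.inv(K).T*[1,-1,-1]
    R=W[:3,:3]; o=-R.T@W[:3,3]; d=d@R; return o+d*((z-o[2])/d[:,2])[:,None]
def snap(n,f,crop=None,s=1):
    im=env.capture(n)
    if crop: x0,y0,x1,y1=crop; im=im[y0:y1,x0:x1]
    if s!=1: im=cv2.resize(im,None,fx=s,fy=s,interpolation=cv2.INTER_CUBIC)
    cv2.imwrite("pics/"+f,im)
E
python3 -c "
from h import *
np.set_printoptions(precision=4,suppress=True)
for n in('top','side'):
  snap(n,n+'0.png'); print(cal(n)); 
print(env.sense())"
```

```text
pics
(array([[592.0242,   0.    , 314.986 ],
       [  0.    , 592.0242, 245.4809],
       [  0.    ,   0.    ,   1.    ]]), array([[ 0.0023, -0.9998, -0.0179, -0.0558],
       [ 0.9927,  0.0001,  0.1206, -0.646 ],
       [-0.1206, -0.018 ,  0.9925, -1.5486],
       [ 0.    ,  0.    ,  0.    ,  1.    ]]), {'K': array([[592.0242,   0.    , 314.986 ],
       [  0.    , 592.0242, 245.4809],
       [  0.    ,   0.    ,   1.    ]]), 'world_to_cam': array([[ 0.0023, -0.9998, -0.0179, -0.0558],
       [ 0.9927,  0.0001,  0.1206, -0.646 ],
       [-0.1206, -0.018 ,  0.9925, -1.5486],
       [ 0.    ,  0.    ,  0.    ,  1.    ]])})
(array([[529.6081,   0.    , 318.1967],
       [  0.    , 529.6081, 229.6617],
       [  0.    ,   0.    ,   1.    ]]), array([[-0.8199, -0.5722, -0.0185,  0.4755],
       [ 0.3917, -0.5841,  0.7109, -0.3815],
       [-0.4176,  0.5757,  0.703 , -0.9991],
       [ 0.    ,  0.    ,  0.    ,  1.    ]]), {'K': array([[529.6081,   0.    , 318.1967],
       [  0.    , 529.6081, 229.6617],
       [  0.    ,   0.    ,   1.    ]]), 'world_to_cam': array([[-0.8199, -0.5722, -0.0185,  0.4755],
       [ 0.3917, -0.5841,  0.7109, -0.3815],
       [-0.4176,  0.5757,  0.703 , -0.9991],
       [ 0.    ,  0.    ,  0.    ,  1.    ]])})
{'clock': 0.1, 'joints': array([61.4378, 34.3801, -0.1453, 91.6744,  0.1031, 54.0228, -4.5722]), 'joint_velocities': array([ 0.088 , -0.0843,  0.0062, -0.107 , -0.0076, -0.0397,  0.0381]), 'tau': array([  0.0045, -76.6567,   1.5023, -25.2944,  -0.0522,   0.0136,
         0.    ]), 'position': array([ 0.2966, -0.661 ,  0.1805]), 'ee_rot': array([179.9925,   0.0768, -65.8293]), 'contact_force': array([-0.6897, -1.2446, -0.5195]), 'moment': array([ 0.0092,  0.0317, -0.0737]), 'opening': 0.9994730924059331}
```

View pics/top0.png

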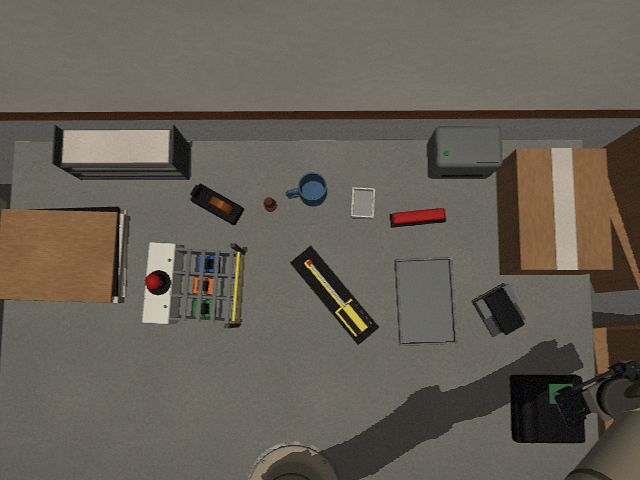

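View pics/side0.png

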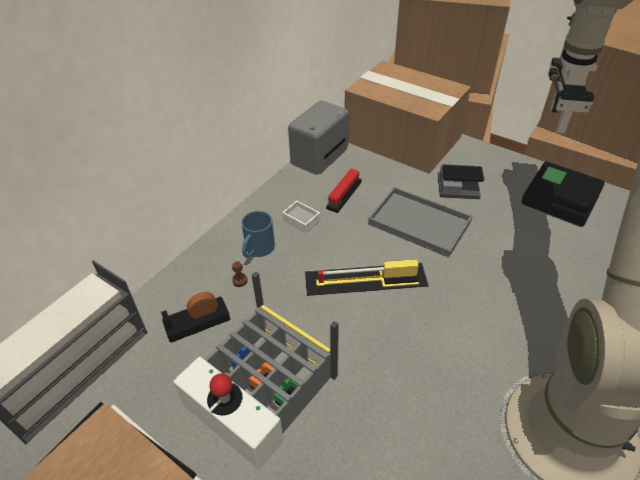

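```bash
python3 -c "
from h import *
im=env.capture('top')
a=cv2.resize(im[235:335,135:255],None,fx=4.5,fy=4.5,interpolation=cv2.INTER_CUBIC)
b=cv2.resize(im[240:350,285:465],None,fx=4.4,fy=4.4,interpolation=cv2.INTER_CUBIC)
cv2.imwrite('pics/r1.png',a);cv2.imwrite('pics/m1.png',b)
"
```

```text
(no output)
```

View pics/r1.png

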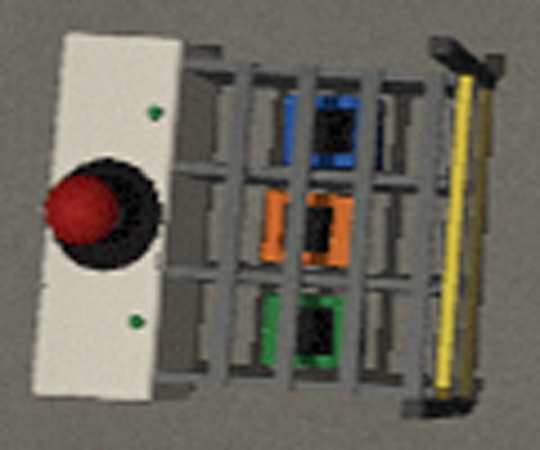

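View pics/m1.png

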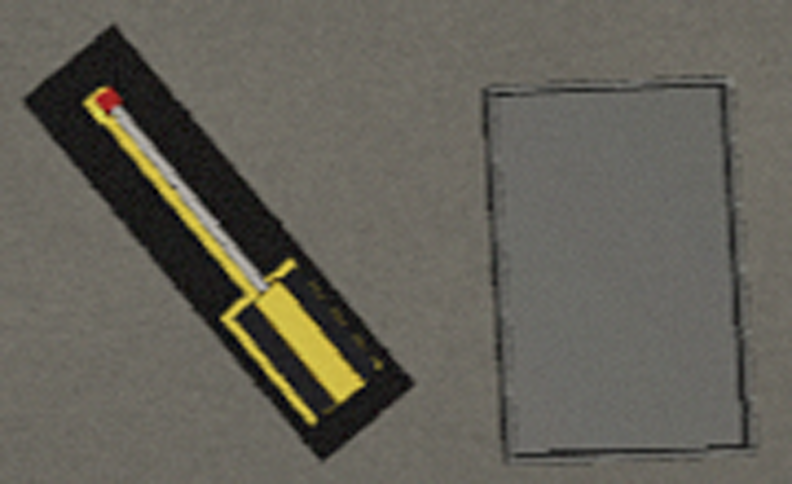

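```bash
python3 -c "
from h import *
np.set_printoptions(precision=4,suppress=True)
r=lambda p,z:back('top',(np.array(p,float)+.5)/4.5+[135,235]-.5,z)
m=lambda p,z:back('top',(np.array(p,float)+.5)/4.4+[285,240]-.5,z)
H=r([(67,33),(182,40),(153,400),(33,394)],.094);print('house',H,H.mean(0))
print('lens',[np.linalg.norm(H[i]-H[(i+1)%4]) for i in range(4)])
print('ball',r([(81,210)],.143))
print('side ball',back('side',[(221,385)],.143))
print('pockets',r([(335,132),(318,228),(316,330)],.010))
print('caddy outl blue l/r, or, gr',r([(283,130),(380,133),(262,228),(354,232),(262,330),(343,333)],.034))
M=m([(115,25),(25,100),(322,460),(413,382)],0);print('mat',M,M.mean(0));d=(M[:2].mean(0)-M[2:].mean(0));print(np.linalg.norm(d),np.degrees(np.arctan2(d[1],d[0])))
print('foot',m([(110,100)],.034),'handle',m([(262,290),(288,278),(365,382),(336,405)],.044))
T=m([(485,88),(726,80),(748,446),(508,458)],.024);print('tray',T,T.mean(0));print([np.linalg.norm(T[i]-T[(i+1)%4]) for i in range(4)])
S=back('side',[(321,275),(383,270),(418,268)],.04);print(S)
"
```

```text
house [[0.6485 0.3746 0.094 ]
 [0.6445 0.3077 0.094 ]
 [0.4383 0.3179 0.094 ]
 [0.4415 0.3865 0.094 ]] [0.5432 0.3467 0.094 ]
lens [np.float64(0.06703130584382988), np.float64(0.20640577205862515), np.float64(0.06875738297398387), np.float64(0.2073597093407475)]
ball [[0.5433 0.3484 0.143 ]]
side ball [[0.5409 0.3477 0.143 ]]
pockets [[0.5988 0.2344 0.01  ]
 [0.5406 0.2433 0.01  ]
 [0.4794 0.243  0.01  ]]
caddy outl blue l/r, or, gr [[0.5978 0.2608 0.034 ]
 [0.596  0.2027 0.034 ]
 [0.5393 0.2718 0.034 ]
 [0.537  0.2169 0.034 ]
 [0.4789 0.2702 0.034 ]
 [0.4773 0.222  0.034 ]]
mat [[ 0.6513 -0.0427  0.    ]
 [ 0.6042  0.0132  0.    ]
 [ 0.3835 -0.1701  0.    ]
 [ 0.4309 -0.2261  0.    ]] [ 0.5175 -0.1064  0.    ]
0.28679499097333777 39.73505696110257
foot [[ 0.6011 -0.0406  0.034 ]] handle [[ 0.4859 -0.1324  0.044 ]
 [ 0.4931 -0.148   0.044 ]
 [ 0.4315 -0.1936  0.044 ]
 [ 0.4178 -0.1762  0.044 ]]
tray [[ 0.6096 -0.2698  0.024 ]
 [ 0.6146 -0.4168  0.024 ]
 [ 0.3937 -0.4244  0.024 ]
 [ 0.3861 -0.2805  0.024 ]] [ 0.501  -0.3479  0.024 ]
[np.float64(0.14704796844540816), np.float64(0.22101401131003118), np.float64(0.14411166173109285), np.float64(0.2237062470167829)]
[[ 0.5905 -0.0278  0.04  ]
 [ 0.4787 -0.1217  0.04  ]
 [ 0.4139 -0.1729  0.04  ]]
```

jog_arm(commands=[[[0.5,0.5,1,0.4],[0.5,0.8,1,0.4],[0.5,1,0.5,0.4],[0.5,1,0,0.4],[0.5,1,0,0.4],[0.5,1,0,0.4],[0.5,1,0,0.4],[0.5,1,0,0.4],[0.5,1,0,0.4],[0.5,1,0,0.3]]], gripper=75, newtons=60)

```text
clock: 1.4
position: [0.4974, -0.2792, 0.2807]
ee_rot: [179.9, 0.3, -34.0]
contact_force: [0.2, 0.5, 0.9]
opening: 0.805
```

```bash
python3 -c "
from h import *
from scipy.optimize import least_squares
np.set_printoptions(precision=4,suppress=True)
# brown box near-right top corner: top (115,300) / side (210,455)?; far-right: top (118,208)/ side (109,403)
for a,b in(((115,300),(210,455)),((118,208),(109,403)),((128,300),(210,455)),((128,208),(112,400))):
  r=least_squares(lambda P:np.r_[proj('top',P)[0]-a,proj('side',P)[0]-b],[.5,.4,.1]);print(r.x,r.cost)
"
```

```text
[0.4885 0.4444 0.1148] 12.766970617750209
[0.7384 0.4682 0.0557] 8.590230658570322
[0.5007 0.4331 0.0736] 0.6959748245582681
[0.7494 0.455  0.0332] 0.009178616323411735
```

jog_arm(commands=[[[0.1,1,0,0],[0.1,1,0,0],[0.1,1,0,0],[0.1,1,0,0],[0.1,1,0,0],[0.1,1,0,0],[0.1,1,0,0],[0.1,1,0,0],[0.1,1,0,0],[0.1,1,0,0]]])

```text
clock: 2.65
position: [0.5373, 0.1343, 0.2796]
ee_rot: [179.8, 0.3, -33.9]
contact_force: [0.5, -0.1, 0.2]
opening: 0.807
```

jog_arm(commands=[[[0.1,1,0,0],[0,1,0,0],[0,1,0,0],[0,1,0,0],[0,0.9,0,0],[0,0.6,0,0],[0,0,0,0]]])

```text
clock: 3.52
position: [0.5395, 0.3635, 0.2777]
ee_rot: [179.7, 0.4, -33.8]
contact_force: [-0.3, -0.2, -0.7]
opening: 0.802
```

jog_arm(commands=[[[0.09,-0.39,0,0],[0,0,-0.8,0],[0,0,-0.8,0],[0,0,-0.8,0],[0,0,-0.6,0],[0,0,-0.5,0],[0,0,-0.3,0],[0,0,0,0]]])

```text
clock: 4.53
position: [0.5507, 0.3245, 0.1235]
ee_rot: [179.4, -0.1, -34.9]
contact_force: [0.0, -0.3, -0.5]
opening: 0.807
```

jog_arm(commands=[[[-0.15,0.4,0,0],[0,0,0,0],[0,0,0,0]]])

```text
clock: 4.9
position: [0.5453, 0.3421, 0.1258]
ee_rot: [179.6, -0.2, -34.9]
contact_force: [-1.2, -0.4, -0.8]
opening: 0.807
```

jog_arm(commands=[[[-0.05,0.12,-0.03,0],[0,0,0,0],[0,0,0,0]]])

```text
clock: 5.28
position: [0.5432, 0.3476, 0.125]
ee_rot: [179.6, -0.2, -34.9]
contact_force: [0.1, -0.1, -0.6]
opening: 0.805
```

jog_arm(commands=[[[0,0,0,0],[0,0,0,0],[0,0,0,0],[0,0,0,0],[0,0,0,0]]], gripper=20, newtons=50)

```text
clock: 5.9
position: [0.5434, 0.3471, 0.1249]
ee_rot: [179.6, -0.2, -34.9]
contact_force: [-0.7, 0.1, -0.4]
opening: 0.32
```

jog_arm(commands=[[[0,0,0,0],[0,0,0,0],[0,0,0,0]]])

```text
clock: 6.28
position: [0.5434, 0.3471, 0.1249]
ee_rot: [179.6, -0.2, -34.9]
contact_force: [-0.9, -0.1, -0.1]
opening: 0.215
```

```bash
python3 -c "
from h import *
a=env.capture('side')[300:480,120:320];b=env.capture('top')[200:350,90:257]
cv2.imwrite('pics/k.png',np.hstack([cv2.resize(a,(400,360)),cv2.resize(b,(400,360))]));print(env.sense()['opening'])"
```

```text
0.21458051554903682
```

View pics/k.png

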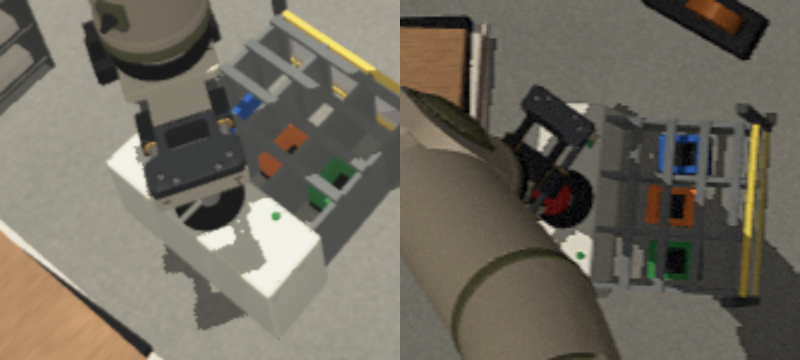

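```bash
python3 -c "
from h import *
np.set_printoptions(precision=1,suppress=True)
p=env.sense()['position']; print(env.sense()['ee_rot'])
for n in('side','top'):
  print(n,proj(n,[p,p+[0,0,.019],p+[0,0,.084],[.5433,.348,.143],[.5433,.348,.094]]))
a=env.capture('side')[360:430,170:270]
cv2.imwrite('pics/k2.png',cv2.resize(a,None,fx=7,fy=7,interpolation=cv2.INTER_CUBIC))"
```

```text
[179.6  -0.2 -34.9]
side [[221.7 389.2]
 [220.1 383.8]
 [214.3 363.9]
 [219.9 384.4]
 [223.9 398.1]]
top [[155.2 281.7]
 [153.  281.2]
 [145.1 279.6]
 [152.8 281.3]
 [158.3 282.4]]
```

View pics/k2.png

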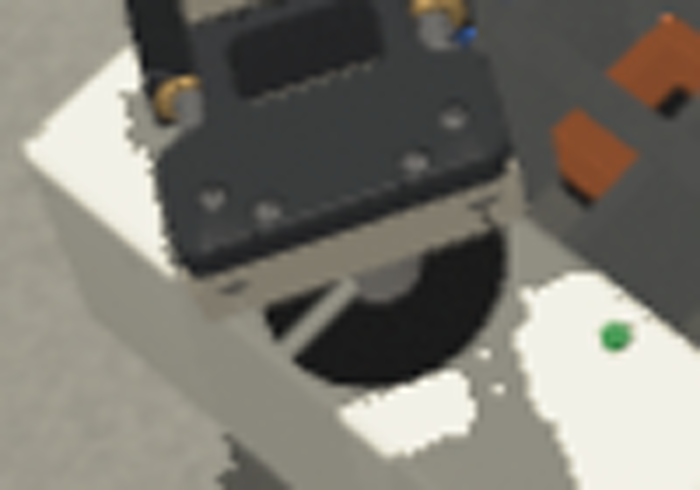

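jog_arm(commands=[[[0,0,0,0],[0,0,0,0],[0,0,0,0],[0,0,0,0]]], gripper=0)

```text
clock: 6.92
position: [0.5431, 0.3484, 0.126]
ee_rot: [179.7, -0.2, -34.9]
contact_force: [0.2, -0.1, 1.1]
opening: 0.008
```

```bash
python3 -c "
from h import *
print(env.sense())
a=env.capture('top')[255:305,125:185]
cv2.imwrite('pics/k3.png',cv2.resize(a,None,fx=9,fy=9,interpolation=cv2.INTER_CUBIC))"
```

```text
{'clock': 6.925, 'joints': array([-24.36769318,  33.6902078 , -20.53639662, 104.40555681,
        16.33835685,  45.03896831, -88.33450337]), 'joint_velocities': array([-0.0484273 , -0.05174347,  0.00380033, -0.03211373, -0.09040754,
        0.06249144,  0.19143174]), 'tau': array([ 7.32399314e-02, -7.02095103e+01, -4.34412360e+00, -2.12047237e+01,
        6.27873908e-02, -1.12215320e-01, -5.24630523e-04]), 'position': array([0.54314301, 0.34836808, 0.12596226]), 'ee_rot': array([179.71015679,  -0.19891618, -34.9040233 ]), 'contact_force': array([ 0.21228106, -0.1359823 ,  1.09742844]), 'moment': array([-0.04654759,  0.02256632,  0.00952602]), 'opening': 0.008227612147544479}
```

View pics/k3.png

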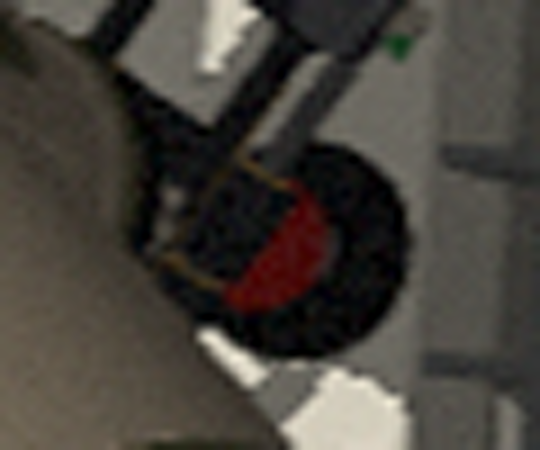

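jog_arm(commands=[[[0,0,0.3,0],[0,0,0.5,0],[0,0,0.8,0],[0,0,0.8,0],[0,0,0.5,0],[0,0,0,0],[0,0,0,0]]])

```text
clock: 7.85
position: [0.543, 0.3469, 0.2475]
ee_rot: [179.7, -0.2, -34.9]
contact_force: [0.4, -0.1, -1.1]
opening: 0.003
```

```bash
python3 -c "
from h import *
s=env.sense();p=s['position'];print(p,s['contact_force'])
o=[]
for n,x0,y0 in(('side',170,310),('top',105,230)):
  im=env.capture(n).copy(); a=cv2.resize(im[y0:y0+100,x0:x0+100],None,fx=4,fy=4,interpolation=cv2.INTER_CUBIC)
  for P,c in((p,(0,255,255)),(p+[0,0,.084],(255,0,255)),([.5433,.348,.143],(0,255,0))):
    u=(proj(n,P)[0]-[x0,y0])*4; cv2.circle(a,tuple(int(v) for v in u),4,c,1)
  o.append(a)
cv2.imwrite('pics/k4.png',np.hstack(o))"
```

```text
[0.54295741 0.34692806 0.24750027] [ 0.35566537 -0.14285084 -1.07622853]
```

View pics/k4.png

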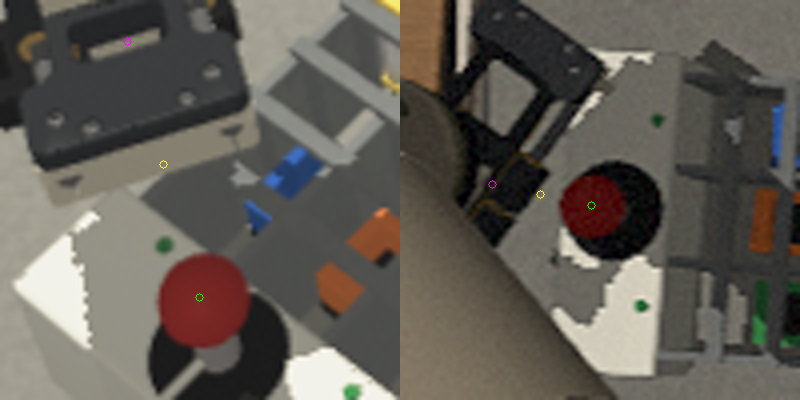

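```bash
python3 -c "
from h import *
np.set_printoptions(precision=0,suppress=True)
s=env.sense();p=s['position'];y=np.radians(s['ee_rot'][2]);j=np.array([np.cos(y),np.sin(y),0]);k=np.array([-j[1],j[0],0])
for n,x0,y0,off in(('side',170,310,0),('top',105,230,400)):
  for a,b,h,l in((-.094,-.0375,.084,'endA'),(-.094,.0375,.084,'endB'),(.094,-.0375,.084,'endC'),(.094,.0375,.084,'endD'),(.0175,.0075,0,'tip'),(.0175,-.0075,0,'tip'),(-.0175,-.0075,0,'tip'),(-.0175,.0075,0,'tip'),(-.0175,-.0075,.06,'root'),(.0175,-.0075,.06,'root')):
    print(n,l,(proj(n,p+a*j+b*k+[0,0,h])[0]-[x0,y0])*4+[off,0])
"
```

```text
side endA [287. 218.]
side endB [ 73. 287.]
side endC [ 173. -162.]
side endD [ -12. -111.]
side tip [136. 136.]
side tip [173. 125.]
side tip [191. 195.]
side tip [154. 207.]
side root [167. 110.]
side root [148.  38.]
top endA [443. 367.]
top endB [334. 287.]
top endC [651.  84.]
top endD [542.   6.]
top tip [549. 163.]
top tip [569. 178.]
top tip [533. 227.]
top tip [513. 212.]
top root [499. 222.]
top root [537. 170.]
```

jog_arm(commands=[[[0.3,-0.6,0,0.8],[0.3,-0.8,0,0.8],[0.3,-0.8,0,0.8],[0.2,-0.8,0,0.8],[0,0,0,0.8],[0,0,0,0],[0,0,0,0]]], gripper=60)

```text
clock: 8.82
position: [0.5851, 0.2224, 0.2401]
ee_rot: [179.3, 0.3, -2.0]
contact_force: [-0.1, 0.3, -0.1]
opening: 0.636
```

```bash
python3 -c "
from h import *
s=env.sense();p=s['position'];y=np.radians(s['ee_rot'][2]);j=np.array([np.cos(y),np.sin(y),0]);k=np.array([-j[1],j[0],0])
print(p,s['opening'])
o=[]
for n in('side','top'):
  u0=proj(n,p+[0,0,.04])[0].astype(int)-50; u0=np.clip(u0,0,[540,380])
  im=env.capture(n); a=cv2.resize(im[u0[1]:u0[1]+100,u0[0]:u0[0]+100],None,fx=4,fy=4,interpolation=cv2.INTER_CUBIC)
  for sg in(-1,1):
   for d in (.03,.0475):
    for h,c in((0,(0,255,255)),(.06,(255,0,255))):
     u=(proj(n,p+sg*d*j+[0,0,h])[0]-u0)*4; cv2.circle(a,tuple(int(v) for v in u),4,c,1)
  o.append(a)
cv2.imwrite('pics/k5.png',np.hstack(o))"
```

```text
[0.58513775 0.22240957 0.24007247] 0.6360861071059991
```

View pics/k5.png

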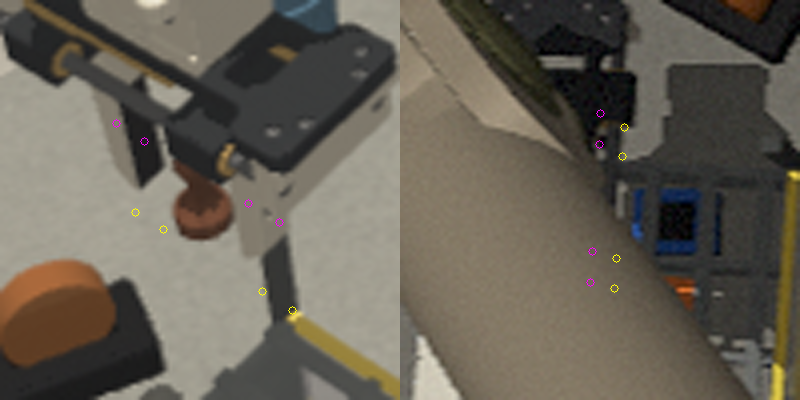

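jog_arm(commands=[[[-0.6,-0.9,0,0],[-0.6,-0.9,0,0],[-0.5,-0.9,-0.2,0],[-0.5,-0.8,-0.8,0],[0,0,-0.8,0],[0,0,-0.8,0],[0,0,-0.8,0],[0,0,-0.5,0],[0,0,0,0],[0,0,0,0]]], gripper=40)

```text
clock: 10.18
position: [0.4946, 0.0847, 0.0822]
ee_rot: [179.4, -0.0, -2.1]
contact_force: [0.6, 1.2, -0.3]
opening: 0.43
```

```bash
python3 -c "
from h import *
s=env.sense();p=s['position'];y=np.radians(s['ee_rot'][2]);j=np.array([np.cos(y),np.sin(y),0])
print(p,s['opening'],s['contact_force'])
o=[]
for n in('side','top'):
  u0=proj(n,p+[0,0,.02])[0].astype(int)-33; u0=np.clip(u0,0,[540,380])
  im=env.capture(n); a=cv2.resize(im[u0[1]:u0[1]+66,u0[0]:u0[0]+66],None,fx=6,fy=6,interpolation=cv2.INTER_CUBIC)
  for sg in(-1,1):
   for d in (.02,.0375):
     u=(proj(n,p+sg*d*j)[0]-u0)*6; cv2.circle(a,tuple(int(v) for v in u),4,(0,255,255),1)
  o.append(a);print(n,u0)
cv2.imwrite('pics/k6.png',np.hstack(o))"
```

```text
[0.49462441 0.08470449 0.08222233] 0.4300313172149401 [ 0.5760099   1.15377085 -0.30200532]
side [294 277]
top [226 268]
```

View pics/k6.png

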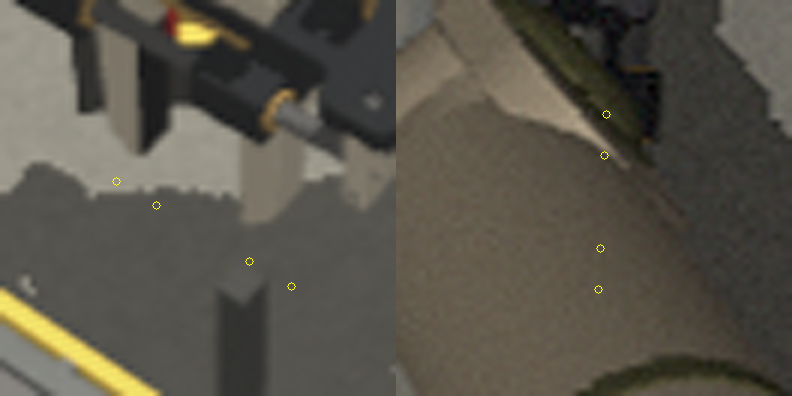

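jog_arm(commands=[[[0,0,-0.7,0],[0,0,-0.6,0],[0,0,-0.4,0],[0,0,-0.1,0],[0,0,0,0],[0,0,0,0]]])

```text
clock: 11.02
position: [0.4992, 0.085, 0.014]
ee_rot: [179.6, -0.6, -2.2]
contact_force: [-0.3, 0.9, 0.2]
opening: 0.427
```

jog_arm(commands=[[[0,0,-0.1,0],[0,0,0,0],[0,0,0,0]]])

```text
clock: 11.4
position: [0.4999, 0.0849, 0.0108]
ee_rot: [179.6, -0.7, -2.3]
contact_force: [0.2, 0.2, -0.2]
opening: 0.427
```

jog_arm(commands=[[[0,0,-0.12,0],[0,0,-0.05,0],[0,0,0,0]]])

```text
clock: 11.78
position: [0.4999, 0.085, 0.0034]
ee_rot: [179.6, -0.7, -2.3]
contact_force: [-0.6, 0.8, 0.7]
opening: 0.43
```

jog_arm(commands=[[[0,0,-0.1,0],[0,0,-0.05,0],[0,0,0,0]]])

```text
clock: 12.15
position: [0.4998, 0.085, -0.0031]
ee_rot: [179.6, -0.7, -2.3]
contact_force: [0.2, 0.9, 1.0]
opening: 0.431
```

jog_arm(commands=[[[0,0,-0.08,0],[0,0,0,0],[0,0,0,0]]])

```text
clock: 12.52
position: [0.4998, 0.085, -0.0065]
ee_rot: [179.6, -0.7, -2.3]
contact_force: [-0.8, 0.2, 0.4]
opening: 0.424
```

jog_arm(commands=[[[0,0,-0.1,0],[0,0,-0.1,0],[0,0,-0.05,0],[0,0,0,0],[0,0,0,0]]])

```text
clock: 13.15
position: [0.4998, 0.085, -0.0173]
ee_rot: [179.6, -0.7, -2.3]
contact_force: [-0.3, -0.8, -0.1]
opening: 0.433
```

jog_arm(commands=[[[0,0,-0.08,0],[0,0,0,0],[0,0,0,0]]])

```text
clock: 13.52
position: [0.4999, 0.0851, -0.0206]
ee_rot: [179.6, -0.7, -2.3]
contact_force: [0.7, -0.8, -0.1]
opening: 0.431
```

jog_arm(commands=[[[0,0,-0.08,0],[0,0,0,0],[0,0,0,0]]])

```text
clock: 13.9
position: [0.4999, 0.085, -0.024]
ee_rot: [179.6, -0.7, -2.3]
contact_force: [0.1, -0.8, -0.9]
opening: 0.435
```

jog_arm(commands=[[[0,0,-0.1,0],[0,0,0,0],[0,0,0,0]]])

```text
clock: 14.28
position: [0.4999, 0.0851, -0.0283]
ee_rot: [179.6, -0.7, -2.3]
contact_force: [-0.7, -0.1, -0.1]
opening: 0.431
```

jog_arm(commands=[[[0,0,-0.08,0],[0,0,0,0],[0,0,0,0]]])

```text
clock: 14.65
position: [0.4999, 0.085, -0.0318]
ee_rot: [179.6, -0.7, -2.3]
contact_force: [-0.2, -0.1, 0.5]
opening: 0.431
```

jog_arm(commands=[[[0,0,-0.08,0],[0,0,0,0],[0,0,0,0]]])

```text
clock: 15.02
position: [0.4999, 0.0851, -0.0352]
ee_rot: [179.6, -0.7, -2.3]
contact_force: [0.1, 0.3, 0.0]
opening: 0.433
```

jog_arm(commands=[[[0,0,-0.08,0],[0,0,0,0],[0,0,0,0]]])

```text
clock: 15.4
position: [0.5003, 0.0851, -0.0365]
ee_rot: [179.6, -0.9, -2.3]
contact_force: [-0.2, 0.1, 0.4]
opening: 0.43
```

jog_arm(commands=[[[0,0,-0.08,0],[0,0,0,0],[0,0,0,0]]])

```text
clock: 15.78
position: [0.5008, 0.0851, -0.0363]
ee_rot: [179.6, -1.1, -2.2]
contact_force: [0.9, 0.2, 0.2]
opening: 0.429
```

```bash
python3 -c "
from h import *
s=env.sense();p=s['position'];y=np.radians(s['ee_rot'][2]);j=np.array([np.cos(y),np.sin(y),0])
print(s)
p[2]=0
o=[]
for n in('side',):
  u0=proj(n,p)[0].astype(int)-50
  im=env.capture(n); a=cv2.resize(im[u0[1]:u0[1]+100,u0[0]:u0[0]+100],None,fx=6,fy=6,interpolation=cv2.INTER_CUBIC)
  for sg in(-1,1):
   for d in (.02,.0375):
     u=(proj(n,p+sg*d*j)[0]-u0)*6; cv2.circle(a,tuple(int(v) for v in u),4,(0,255,255),1)
  o.append(a);print(n,u0)
cv2.imwrite('pics/k7.png',np.hstack(o))"
```

```text
{'clock': 15.775, 'joints': array([ -9.77203546,  40.59954397,  -9.93228162, 128.86775929,
        35.92151817,  12.38098084, -54.76333501]), 'joint_velocities': array([-0.08029894, -0.29099162,  0.12046685,  0.08924034,  0.03232715,
        0.16118041, -0.05771513]), 'tau': array([-9.47794528e-03, -6.55541897e+01, -9.95601565e-01, -5.90455011e+00,
       -1.32860892e-03, -3.78006301e-02, -2.54998504e-04]), 'position': array([ 0.50081276,  0.08512575, -0.03625622]), 'ee_rot': array([179.55542424,  -1.08436738,  -2.23503592]), 'contact_force': array([0.89513218, 0.16516021, 0.23547286]), 'moment': array([-0.06362329, -0.00331905,  0.02643649]), 'opening': 0.42917314388527056}
side [275 287]
```

View pics/k7.png

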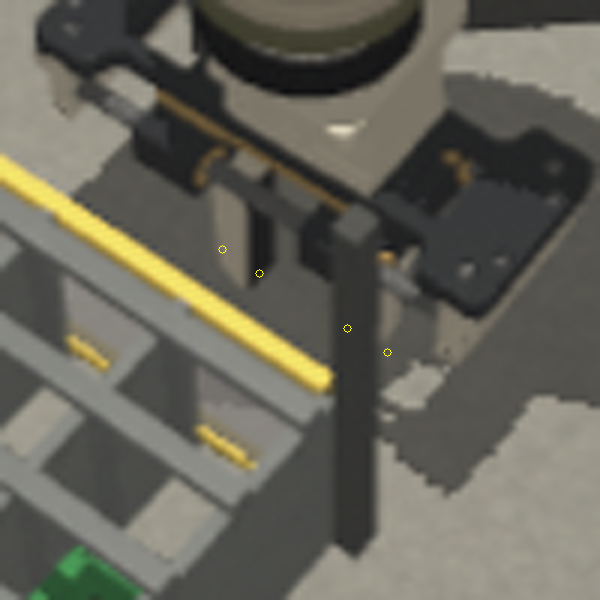

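jog_arm(commands=[[[0.3,0,0.6,0],[0.8,0,0.2,0],[0.8,0,0,0],[0.6,0,0,0],[0,0,0,0],[0,0,-0.5,0],[0,0,-0.1,0],[0,0,0,0]]])

```text
clock: 16.82
position: [0.5988, 0.0844, -0.0314]
ee_rot: [179.5, -0.6, -2.2]
contact_force: [-0.9, -0.5, -0.1]
opening: 0.433
```

jog_arm(commands=[[[0,0,-0.1,0],[0,0,0,0],[0,0,0,0]]])

```text
clock: 17.2
position: [0.5987, 0.0846, -0.0346]
ee_rot: [179.5, -0.6, -2.2]
contact_force: [-1.1, 0.0, -0.1]
opening: 0.431
```

jog_arm(commands=[[[0,0,-0.08,0],[0,0,0,0]]])

```text
clock: 17.45
position: [0.5991, 0.0847, -0.0366]
ee_rot: [179.5, -0.7, -2.2]
contact_force: [-0.7, -0.2, 0.1]
opening: 0.427
```

jog_arm(commands=[[[0,0,-0.08,0],[0,0,0,0]]])

```text
clock: 17.7
position: [0.5995, 0.0847, -0.0362]
ee_rot: [179.4, -0.9, -2.2]
contact_force: [0.3, 0.4, -0.4]
opening: 0.432
```

jog_arm(commands=[[[0,0,-0.08,0],[0,0,0,0]]])

```text
clock: 17.95
position: [0.6002, 0.0847, -0.0363]
ee_rot: [179.4, -1.0, -2.2]
contact_force: [0.1, 0.5, -1.1]
opening: 0.428
```

jog_arm(commands=[[[0,0,1,0],[0,0,1,0],[0,0,1,0],[0,0,1,0],[0,0,1,-0.8],[0,0,1,-0.8],[-0.2,0.8,0.5,-0.8],[-0.3,1,0,-0.8],[-0.3,1,0,-0.8],[-0.3,1,0,0]]], gripper=75)

```text
clock: 19.2
position: [0.5559, 0.2354, 0.2285]
ee_rot: [179.5, -0.9, -35.8]
contact_force: [0.4, -0.7, -0.2]
opening: 0.806
```

jog_arm(commands=[[[-0.1,1,0,0],[-0.1,0.8,0,0],[0,0,0,0],[0,0,0,0],[0,0,0,0]]])

```text
clock: 19.82
position: [0.5463, 0.3113, 0.2265]
ee_rot: [179.4, -0.9, -35.6]
contact_force: [-0.5, 0.0, 0.0]
opening: 0.806
```

jog_arm(commands=[[[-0.08,0.92,0,0],[0,0,0,0],[0,0,-0.8,0],[0,0,-0.8,0],[0,0,-0.8,0],[0,0,-0.6,0],[0,0,-0.3,0],[0,0,0,0],[0,0,0,0]]])

```text
clock: 20.95
position: [0.5497, 0.3358, 0.0928]
ee_rot: [179.4, -1.3, -36.5]
contact_force: [-0.9, -0.4, 0.0]
opening: 0.805
```

jog_arm(commands=[[[-0.16,0.3,-0.1,0],[0,0,0,0],[0,0,0,0]]])

```text
clock: 21.32
position: [0.5434, 0.3498, 0.0906]
ee_rot: [179.6, -1.3, -36.5]
contact_force: [0.1, 0.0, 1.2]
opening: 0.807
```

jog_arm(commands=[[[0,0,0,0],[0,0,0,0],[0,0,0,0],[0,0,0,0],[0,0,0,0],[0,0,0,0]]], gripper=20, newtons=50)

```text
clock: 22.08
position: [0.5448, 0.3489, 0.0909]
ee_rot: [179.6, -1.4, -36.6]
contact_force: [1.6, -0.7, 1.2]
opening: 0.414
```

jog_arm(commands=[[[0,0,0,0.5],[0,0,0,0.9],[0,0,0,0.9],[0,0,0,0.9],[0,0,0,0.9],[0,0,0,0]]])

```text
clock: 22.82
position: [0.5438, 0.35, 0.0909]
ee_rot: [179.7, -1.3, -2.9]
contact_force: [0.3, -0.7, 0.1]
opening: 0.414
```

jog_arm(commands=[[[0,0,0,0.9],[0,0,0,0.9],[0,0,0,0.9],[0,0,0,0.9],[0,0,0,0.6],[0,0,0,0.3],[0,0,0,0],[0,0,0,0]]])

```text
clock: 23.82
position: [0.5421, 0.3504, 0.0909]
ee_rot: [179.7, -1.2, 32.8]
contact_force: [-1.0, -0.8, 1.0]
opening: 0.414
```

```bash
python3 -c "
from h import *
np.set_printoptions(precision=1,suppress=True)
im=env.capture('side'); cv2.imwrite('pics/g.png',im)
g=cv2.inRange(cv2.cvtColor(im,cv2.COLOR_BGR2HSV),(22,120,120),(35,255,255))
m=np.zeros_like(g);m[200:400,180:400]=g[200:400,180:400]
_,l,st,ce=cv2.connectedComponentsWithStats(m)
for i in range(1,len(st)):
  if st[i,4]>15: print(st[i],ce[i])
o=np.array([.5338,.1528,0]);X=np.array([.0532,.9986,0]);Y=np.array([-.9986,.0532,0])
for z in(.086,.174): print(z,proj('side',[o-.004*X-.093*Y+[0,0,z],o-.004*X+.093*Y+[0,0,z]]))
"
```

```text
[384 261  16  17 249] [391.7 268.8]
[316 271  84  16 397] [356.6 280.3]
[256 278  75  50 365] [293.8 302.5]
[260 304  70  47 148] [294.4 326.7]
0.086 [[260.4 305. ]
 [330.8 351.3]]
0.174 [[256.1 278.1]
 [330.7 325. ]]
```

jog_arm(commands=[[[0,0,0,0],[0,0,0,0],[0,0,0,0]]], gripper=75)

```text
clock: 24.25
position: [0.5419, 0.3504, 0.0908]
ee_rot: [179.7, -1.2, 32.8]
contact_force: [-0.3, -0.5, 0.2]
opening: 0.685
```

jog_arm(commands=[[[0,0,0.5,0],[0,0,0.8,0],[0,0,0.8,0],[0,0,0.8,0],[0,0,0.8,0],[0,0,0.5,0],[0,0,0,0]]])

```text
clock: 25.12
position: [0.5406, 0.3517, 0.2727]
ee_rot: [179.8, -1.4, 32.9]
contact_force: [-0.3, -0.2, -0.7]
opening: 0.807
```

```bash
cat > hook.py <<'E'
from h import *
np.set_printoptions(precision=4,suppress=True)
def hook():
    im=env.capture('top'); hsv=cv2.cvtColor(im,cv2.COLOR_BGR2HSV)
    w=np.zeros(im.shape[:2],np.uint8); w[200:400,240:390]=1
    y=cv2.inRange(hsv,(20,110,100),(35,255,255))*w
    y=cv2.morphologyEx(y,cv2.MORPH_OPEN,np.ones((4,4)))
    n,l,st,ce=cv2.connectedComponentsWithStats(y); i=1+np.argmax(st[1:,4])
    pts=np.argwhere(l==i)[:,::-1].astype(np.float32); box=cv2.minAreaRect(pts)
    c=back('top',[box[0]],.044)[0]; q=back('top',cv2.boxPoints(box),.044)
    r=(cv2.inRange(hsv,(0,120,60),(8,255,255))|cv2.inRange(hsv,(172,120,60),(180,255,255)))*w
    n,l,st2,ce2=cv2.connectedComponentsWithStats(r); k=1+np.argmax(st2[1:,4])
    f=back('top',[ce2[k]],.030)[0]
    d=f-c; print('handle',c[:2],'npx',st[i,4],'sides',np.linalg.norm(q[0]-q[1]),np.linalg.norm(q[1]-q[2]),'foot',f[:2],'npx',st2[k,4],'len',np.hypot(*d[:2]),'ang',np.degrees(np.arctan2(d[1],d[0])))
    return im
if __name__=='__main__': hook(); s=env.sense(); print(s['clock'],s['position'],s['ee_rot'])
E
python3 hook.py; python3 -c "
from h import *
cv2.imwrite('pics/h1.png',cv2.resize(env.capture('top')[235:355,250:390],None,fx=5,fy=5,interpolation=cv2.INTER_CUBIC))"
```

```text
handle [ 0.4522 -0.163 ] npx 236 sides 0.020782204047214058 0.07941044919940973 foot [ 0.6013 -0.0404] npx 20 len 0.1930841974877885 ang 39.41703785514959
25.175 [0.5404 0.3513 0.2716] [179.7406  -1.3414  32.9402]
```

View pics/h1.png

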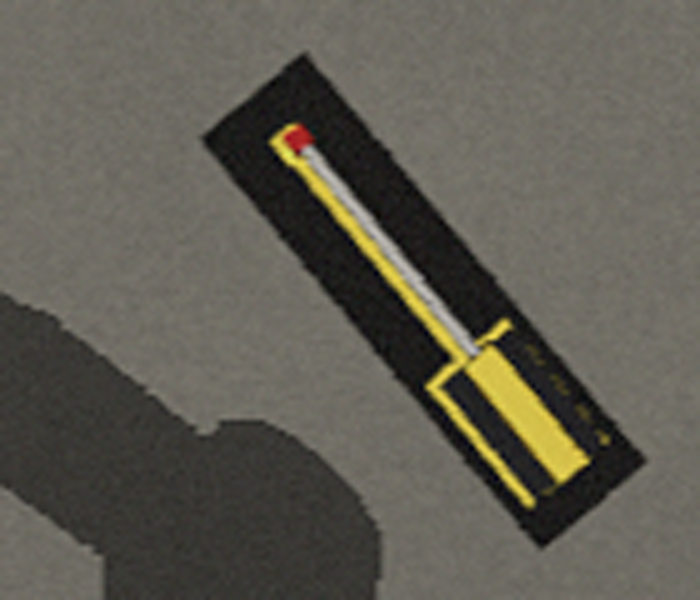

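jog_arm(commands=[[[-0.1,-0.8,0,-0.8],[-0.1,-1,0,-0.8],[-0.1,-1,0,-0.8],[-0.1,-1,0,-0.8],[-0.1,-1,0,-0.8],[-0.2,-1,0,-0.8],[-0.2,-1,0,-0.8],[-0.2,-1,0,-0.8],[-0.3,-1,0,-0.8],[-0.3,-1,0,-0.8]]], gripper=60)

```text
clock: 26.48
position: [0.4626, -0.0529, 0.2596]
ee_rot: [179.6, -0.2, -32.8]
contact_force: [1.2, 0.4, -0.6]
opening: 0.645
```

jog_arm(commands=[[[-0.2,-1,0,-0.8],[-0.1,-0.9,0,-0.8],[0,-0.6,-0.3,-0.6],[0,0,-0.8,0],[0,0,-0.8,0],[0,0,-0.8,0],[0,0,0,0],[0,0,0,0]]])

```text
clock: 27.48
position: [0.4433, -0.1594, 0.144]
ee_rot: [179.2, 0.2, -51.5]
contact_force: [-0.3, 0.2, 0.8]
opening: 0.647
```

```bash
python3 -c "
from h import *
np.set_printoptions(precision=4,suppress=True)
f=lambda p:back('top',[np.array(p)/5+[250,235]],0)[0]
F=f((288,142));H=f((520,415));d=F-H
print(F,H,np.hypot(*d[:2]),np.degrees(np.arctan2(d[1],d[0])))"
```

```text
[ 0.6014 -0.0342  0.    ] [ 0.4533 -0.1603  0.    ] 0.19443265378303373 40.4100479199212
```

jog_arm(commands=[[[0.22,-0.09,0,0.1],[0,0,-0.7,0],[0,0,-0.7,0],[0,0,-0.7,0],[0,0,-0.5,0],[0,0,0,0],[0,0,0,0]]])

```text
clock: 28.35
position: [0.4623, -0.1665, 0.0444]
ee_rot: [179.7, -0.6, -50.6]
contact_force: [0.1, -0.0, 0.2]
opening: 0.642
```

jog_arm(commands=[[[-0.26,0.09,0,0],[0,0,-0.4,0],[0,0,-0.4,0],[0,0,-0.4,0],[0,0,-0.3,0],[0,0,0,0],[0,0,0,0]]])

```text
clock: 29.22
position: [0.4516, -0.1634, -0.0114]
ee_rot: [180.0, -1.0, -50.6]
contact_force: [0.1, 0.5, 0.2]
opening: 0.645
```

jog_arm(commands=[[[0,0,-0.3,0],[0,0,0,0],[0,0,0,0]]])

```text
clock: 29.6
position: [0.4521, -0.1636, -0.0235]
ee_rot: [-180.0, -1.0, -50.7]
contact_force: [-0.2, -0.3, 0.1]
opening: 0.642
```

jog_arm(commands=[[[0,0,0,0],[0,0,0,0],[0,0,0,0],[0,0,0,0],[0,0,0,0],[0,0,0,0]]], gripper=5, newtons=55)

```text
clock: 30.35
position: [0.452, -0.1636, -0.0229]
ee_rot: [-180.0, -1.0, -50.6]
contact_force: [0.0, -0.6, -2.1]
opening: 0.21
```

jog_arm(commands=[[[0,0,0.3,0],[0,0,0.5,0],[0,0,0.5,0.6],[0,0.2,0,0.8],[0,0.2,0,0.8],[0,0.3,0,0.8],[0,0.3,0,0.8],[0,0.3,0,0.8],[0,0,0,0.6],[0,0,0,0]]])

```text
clock: 31.6
position: [0.4511, -0.1122, 0.0369]
ee_rot: [179.8, -1.3, -7.9]
contact_force: [0.7, 0.8, -1.8]
opening: 0.209
```

```bash
python3 -c "
from h import *
s=env.sense();print(s['position'],s['ee_rot'],s['opening'])"
```

```text
[ 0.45110497 -0.11223666  0.03687166] [179.77792503  -1.26890534  -7.86970625] 0.20929050611475664
```

jog_arm(commands=[[[0.25,0.5,-0.2,0.6],[0,0.2,-0.2,0],[0,0,0,0],[0,0,0,0]]])

```text
clock: 32.1
position: [0.4604, -0.0857, 0.0213]
ee_rot: [179.7, -1.3, -3.6]
contact_force: [1.1, 0.3, -2.4]
opening: 0.21
```

```bash
python3 -c "
from h import *
import sys
np.set_printoptions(precision=4,suppress=True)
s=env.sense();p=s['position'];print(p,s['ee_rot'],s['opening'])
im=env.capture('side')
a=np.radians(s['ee_rot'][2]+90);d=np.array([np.cos(a),np.sin(a),0])
b=p+[0,0,.023+0]; f=b+.19*d
u0=proj('side',f)[0].astype(int)-[65,50]
c=cv2.resize(im[u0[1]:u0[1]+100,u0[0]:u0[0]+130],None,fx=6,fy=6,interpolation=cv2.INTER_CUBIC)
for P in (f,f+[0,0,.034],b-p*0+.05*d+[0,0,.03],):
  u=(proj('side',P)[0]-u0)*6; cv2.circle(c,tuple(int(v) for v in u),4,(255,255,0),1)
# red foot top from top cam
cv2.imwrite('pics/f1.png',c)
for n in('top','side'):
  I=env.capture(n);hsv=cv2.cvtColor(I,cv2.COLOR_BGR2HSV);r=cv2.inRange(hsv,(0,120,60),(8,255,255))|cv2.inRange(hsv,(172,120,60),(180,255,255))
  u=proj(n,f+[0,0,.017])[0].astype(int);w=np.zeros_like(r);w[u[1]-14:u[1]+15,u[0]-14:u[0]+15]=1
  q=np.argwhere(r*w); print(n,u,len(q),q.mean(0)[::-1] if len(q) else '', q.min(0)[::-1] if len(q) else '',q.max(0)[::-1] if len(q) else '', proj(n,[f,f+[0,0,.034]]))
"
```

```text
[ 0.4604 -0.0857  0.0213] [179.6527  -1.263   -3.5858] 0.21017767154486527
top [253 310] 21 [251.5238 310.381 ] [249 308] [254 313] [[254.6082 310.548 ]
 [253.0409 310.3961]]
side [331 333] 0    [[331.6018 337.8338]
 [331.5908 328.3872]]
```

View pics/f1.png

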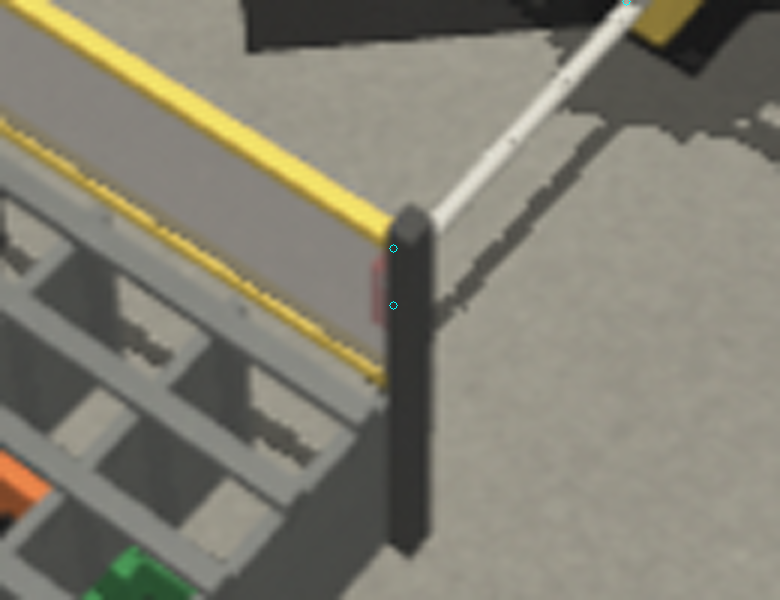

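jog_arm(commands=[[[0.03,0.4,0.08,0.08],[0.03,0.5,0,0],[0.03,0.5,0,0],[0.03,0.5,0,0],[0.03,0.5,0,0],[0.02,0.4,0,0],[0,0,0,0],[0,0,0,0]]])

```text
clock: 33.25
position: [0.4678, 0.0352, 0.0269]
ee_rot: [179.8, -1.5, -2.8]
contact_force: [-1.0, -0.4, -1.8]
opening: 0.213
```

jog_arm(commands=[[[0.02,0.36,0,-0.03],[0,0,0,0],[0,0,0,0]]])

```text
clock: 33.62
position: [0.4686, 0.0495, 0.027]
ee_rot: [179.8, -1.5, -3.1]
contact_force: [-0.6, -1.4, -2.4]
opening: 0.205
```

```bash
cat > fp.py <<'E'
from h import *
np.set_printoptions(precision=4,suppress=True)
s=env.sense();p=s['position'];a=np.radians(s['ee_rot'][2]+90);d=np.array([np.cos(a),np.sin(a),0])
f=p+[0,0,.023]+.1935*d; print('t',s['clock'],'p',p,s['ee_rot'],'foot',f,'op',s['opening'])
I=env.capture('top');hsv=cv2.cvtColor(I,cv2.COLOR_BGR2HSV)
r=cv2.inRange(hsv,(0,150,60),(4,255,255))|cv2.inRange(hsv,(172,120,60),(180,255,255))
u=proj('top',f+[0,0,.034])[0].astype(int);w=np.zeros_like(r);w[u[1]-12:u[1]+13,u[0]-14:u[0]+15]=1
q=np.argwhere(r*w)[:,::-1]; print('pred',u,'red',len(q)); 
if len(q): print(q.mean(0),q.min(0),q.max(0),back('top',[q.mean(0)],f[2]+.03)[0])
for nm,lo,hi in(('blue',(105,120,40),(125,255,255)),('orange',(8,150,80),(18,255,255)),('green',(50,100,30),(85,255,255))):
  m=cv2.inRange(hsv,lo,hi); m[:230]=0;m[340:]=0;m[:,:175]=0;m[:,480:]=0
  q=np.argwhere(m)[:,::-1]
  if len(q)>8: b=back('top',[q.min(0),q.max(0)],.034); print(nm,len(q),q.min(0),q.max(0),'xy mid',b.mean(0)[:2],'ext',(b[0]-b[1])[:2])
E
python3 fp.py
```

```text
t 33.625 p [0.4686 0.0495 0.027 ] [179.805   -1.4511  -3.1279] foot [0.4791 0.2427 0.05  ] op 0.20523058529628266
pred [199 307] red 5
[201.8 307.6] [201 306] [203 310] [0.4792 0.2366 0.08  ]
blue 115 [198 256] [219 271] xy mid [0.5978 0.2312] ext [0.0404 0.0576]
orange 173 [193 277] [212 293] xy mid [0.5401 0.2459] ext [0.0427 0.0521]
green 111 [193 300] [211 316] xy mid [0.4789 0.2457] ext [0.0423 0.0492]
```

jog_arm(commands=[[[0,0,-0.3,0],[0,0,-0.25,0],[0,0,-0.2,0],[0,0,0,0],[0,0,0,0]]])

```text
clock: 34.3
position: [0.4681, 0.0489, -0.0059]
ee_rot: [179.8, -1.4, -3.2]
contact_force: [0.7, 0.8, -1.9]
opening: 0.216
```

```bash
python3 fp.py
```

```text
t 34.3 p [ 0.4681  0.0489 -0.0059] [179.7739  -1.3742  -3.1587] foot [0.4788 0.2422 0.0171] op 0.21605225881806972
pred [201 307] red 14
[202.2857 308.3571] [201 306] [204 310] [0.4777 0.2422 0.0471]
blue 113 [198 256] [219 271] xy mid [0.5978 0.2312] ext [0.0404 0.0576]
orange 173 [193 277] [212 293] xy mid [0.5401 0.2459] ext [0.0427 0.0521]
green 104 [193 300] [211 316] xy mid [0.4789 0.2457] ext [0.0423 0.0492]
```

jog_arm(commands=[[[-0.01,-0.2,0,0],[-0.02,-0.4,0,0],[-0.03,-0.5,0,0],[-0.03,-0.5,0,0],[-0.03,-0.5,0,0],[-0.03,-0.5,0,0],[-0.03,-0.5,0,0],[-0.03,-0.5,0,0],[0,0,0,0],[0,0,0,0]]])

```text
clock: 35.6
position: [0.4573, -0.1086, -0.0043]
ee_rot: [179.7, -1.5, -3.6]
contact_force: [0.3, -0.4, -2.2]
opening: 0.215
```

```bash
python3 fp.py
```

```text
t 35.6 p [ 0.4573 -0.1086 -0.0043] [179.7072  -1.4946  -3.5884] foot [0.4694 0.0845 0.0187] op 0.21547512737841765
pred [261 311] red 26
[261.1154 311.9231] [259 310] [264 314] [0.4687 0.0862 0.0487]
blue 112 [198 256] [214 271] xy mid [0.5978 0.238 ] ext [0.0404 0.0441]
orange 172 [193 277] [212 293] xy mid [0.5401 0.2459] ext [0.0427 0.0521]
green 199 [250 304] [270 319] xy mid [0.4699 0.0908] ext [0.0395 0.0538]
```

jog_arm(commands=[[[-0.02,-0.4,0,0],[-0.03,-0.5,0,0],[-0.03,-0.5,0,0],[-0.02,-0.25,0,0],[0,0,0,0],[0,0,0,0]]])

```text
clock: 36.4
position: [0.4548, -0.1696, -0.004]
ee_rot: [179.9, -1.6, -3.0]
contact_force: [-0.2, -0.4, -2.3]
opening: 0.211
```

```bash
python3 fp.py
```

```text
t 36.4 p [ 0.4548 -0.1696 -0.004 ] [179.8856  -1.5738  -3.0074] foot [0.4649 0.0236 0.019 ] op 0.21093587762278607
pred [284 313] red 25
[284.36 313.84] [282 312] [287 316] [0.4638 0.0249 0.049 ]
blue 109 [198 256] [219 271] xy mid [0.5978 0.2312] ext [0.0404 0.0576]
orange 173 [193 277] [212 293] xy mid [0.5401 0.2459] ext [0.0427 0.0521]
green 199 [273 305] [293 321] xy mid [0.4661 0.0296] ext [0.0421 0.0535]
```

jog_arm(commands=[[[0.01,0.18,0,0],[0,0,0.35,0],[0,0,0.35,0],[0.3,0,0.08,0],[0.5,0,0,0],[0.5,0,0,0],[0.3,0,0,0],[0,0,0,0],[0,0,0,0]]])

```text
clock: 37.58
position: [0.5234, -0.1558, 0.0268]
ee_rot: [180.0, -1.5, -2.6]
contact_force: [-0.9, 0.0, -2.9]
opening: 0.207
```

```bash
python3 fp.py
```

```text
t 37.575 p [ 0.5234 -0.1558  0.0268] [179.9908  -1.5454  -2.6202] foot [0.5323 0.0375 0.0498] op 0.20684197055943554
pred [278 287] red 19
[278.8421 287.3684] [277 285] [281 289] [0.5317 0.0377 0.0798]
blue 112 [198 256] [214 272] xy mid [0.5965 0.2379] ext [0.0431 0.0442]
orange 174 [193 277] [212 293] xy mid [0.5401 0.2459] ext [0.0427 0.0521]
green 216 [273 305] [293 321] xy mid [0.4661 0.0296] ext [0.0421 0.0535]
```

jog_arm(commands=[[[0.01,0.4,0,-0.06],[0.02,0.6,0,0],[0.02,0.6,0,0],[0.02,0.6,0,0],[0.02,0.6,0,0],[0.02,0.6,0,0],[0.02,0.6,0,0],[0.02,0.5,0,0],[0,0,0,0],[0,0,0,0]]])

```text
clock: 38.88
position: [0.5225, 0.0256, 0.0269]
ee_rot: [179.8, -1.3, -3.3]
contact_force: [0.3, -0.3, -1.9]
opening: 0.213
```

```bash
python3 fp.py
```

```text
t 38.875 p [0.5225 0.0256 0.0269] [179.7743  -1.2972  -3.3173] foot [0.5337 0.2188 0.0499] op 0.21251814567679417
pred [208 286] red 21
[208.7143 286.7143] [206 285] [211 289] [0.5331 0.22   0.0799]
blue 114 [198 256] [214 271] xy mid [0.5978 0.238 ] ext [0.0404 0.0441]
orange 148 [193 277] [212 293] xy mid [0.5401 0.2459] ext [0.0427 0.0521]
```

jog_arm(commands=[[[0.13,0.35,0,0.03],[0.04,0.3,0,0],[0,0,0,0],[0,0,0,0]]])

```text
clock: 39.42
position: [0.5299, 0.052, 0.0268]
ee_rot: [179.8, -1.3, -3.2]
contact_force: [0.1, -1.0, -2.0]
opening: 0.214
```

```bash
python3 fp.py
```

```text
t 39.425 p [0.5299 0.052  0.0268] [179.7718  -1.294   -3.2025] foot [0.5407 0.2452 0.0498] op 0.21372692930050338
pred [198 283] red 6
[197.3333 283.5   ] [197 282] [198 285] [0.5415 0.2499 0.0798]
blue 110 [198 256] [214 271] xy mid [0.5978 0.238 ] ext [0.0404 0.0441]
orange 150 [193 277] [212 293] xy mid [0.5401 0.2459] ext [0.0427 0.0521]
```

Lower into the orange pocket and pull.

jog_arm(commands=[[[0,0,-0.3,0],[0,0,-0.25,0],[0,0,-0.2,0],[0,0,0,0],[0,0,0,0]]])

```text
clock: 40.1
position: [0.5292, 0.0512, -0.0061]
ee_rot: [179.7, -1.2, -3.2]
contact_force: [0.7, 0.8, -2.3]
opening: 0.212
```

```bash
python3 fp.py
```

```text
t 40.1 p [ 0.5292  0.0512 -0.0061] [179.7376  -1.2131  -3.2388] foot [0.5402 0.2444 0.0169] op 0.21249945879678078
pred [201 284] red 8
[203.5  285.25] [203 283] [205 287] [0.5387 0.2405 0.0469]
blue 111 [198 256] [214 271] xy mid [0.5978 0.238 ] ext [0.0404 0.0441]
orange 157 [193 277] [212 293] xy mid [0.5401 0.2459] ext [0.0427 0.0521]
```

jog_arm(commands=[[[-0.01,-0.2,0,0],[-0.02,-0.4,0,0],[-0.03,-0.5,0,0],[-0.03,-0.5,0,0],[-0.03,-0.5,0,0],[-0.03,-0.5,0,0],[-0.03,-0.5,0,0],[-0.03,-0.5,0,0],[0,0,0,0],[0,0,0,0]]])

```text
clock: 41.4
position: [0.5186, -0.107, -0.0045]
ee_rot: [179.6, -1.3, -3.6]
contact_force: [0.6, 0.5, -2.2]
opening: 0.211
```

```bash
python3 fp.py
```

```text
t 41.4 p [ 0.5186 -0.107  -0.0045] [179.6169  -1.308   -3.6497] foot [0.5309 0.0861 0.0185] op 0.21128591585979126
pred [261 288] red 24
[260.9583 288.2083] [259 286] [264 291] [0.531  0.0875 0.0485]
blue 111 [198 256] [214 271] xy mid [0.5978 0.238 ] ext [0.0404 0.0441]
orange 208 [249 281] [270 297] xy mid [0.5296 0.093 ] ext [0.0426 0.0567]
green 216 [273 305] [293 321] xy mid [0.4661 0.0296] ext [0.0421 0.0535]
```

jog_arm(commands=[[[-0.02,-0.4,0,0],[-0.03,-0.5,0,0],[-0.03,-0.5,0,0],[-0.02,-0.25,0,0],[0,0,0,0],[0,0,0,0]]])

```text
clock: 42.2
position: [0.5148, -0.1738, -0.0044]
ee_rot: [179.7, -1.3, -3.3]
contact_force: [0.3, 0.1, -1.3]
opening: 0.214
```

jog_arm(commands=[[[0.01,0.18,0,0],[0,0,0.35,0],[0,0,0.35,0],[0.3,0,0.08,0],[0.5,0,0,0],[0.5,0,0,0],[0.2,0,0,0],[0,0,0,0],[0,0,0,0]]])

```text
clock: 43.32
position: [0.5795, -0.1648, 0.0314]
ee_rot: [179.7, -1.5, -3.2]
contact_force: [-1.1, 1.5, -2.4]
opening: 0.212
```

```bash
python3 fp.py
```

```text
t 43.325 p [ 0.5795 -0.1648  0.0314] [179.6658  -1.476   -3.2329] foot [0.5904 0.0284 0.0544] op 0.21223571159377982
pred [282 264] red 20
[282.55 265.1 ] [281 263] [285 267] [0.5892 0.0282 0.0844]
blue 111 [198 256] [214 271] xy mid [0.5978 0.238 ] ext [0.0404 0.0441]
orange 218 [274 283] [294 299] xy mid [0.5244 0.0275] ext [0.0425 0.0538]
green 217 [273 305] [293 321] xy mid [0.4661 0.0296] ext [0.0421 0.0535]
```

jog_arm(commands=[[[0.03,0.4,-0.12,0],[0.04,0.6,0,0],[0.04,0.6,0,0],[0.04,0.6,0,0],[0.04,0.6,0,0],[0.04,0.6,0,0],[0.04,0.6,0,0],[0.04,0.5,0,0],[0,0,0,0],[0,0,0,0]]])

```text
clock: 44.62
position: [0.586, 0.0306, 0.0244]
ee_rot: [179.8, -1.2, -2.9]
contact_force: [-0.5, -0.3, -2.0]
opening: 0.213
```

```bash
python3 fp.py
```

```text
t 44.625 p [0.586  0.0306 0.0244] [179.811   -1.2422  -2.8604] foot [0.5957 0.2239 0.0474] op 0.2133387871339967
pred [207 262] red 25
[207.4 263. ] [205 261] [210 265] [0.5952 0.2254 0.0774]
blue 109 [198 256] [214 272] xy mid [0.5965 0.2379] ext [0.0431 0.0442]
green 114 [273 305] [289 321] xy mid [0.4661 0.0349] ext [0.0421 0.0429]
```

jog_arm(commands=[[[0.05,0.22,0,0],[0,0,0,0],[0,0,-0.3,0],[0,0,-0.25,0],[0,0,-0.14,0],[0,0,0,0],[0,0,0,0]]])

```text
clock: 45.55
position: [0.5876, 0.0374, -0.0061]
ee_rot: [179.8, -1.2, -3.1]
contact_force: [-0.4, 0.2, -1.5]
opening: 0.207
```

```bash
python3 fp.py
```

```text
t 45.55 p [ 0.5876  0.0374 -0.0061] [179.7656  -1.1621  -3.0701] foot [0.598  0.2306 0.0169] op 0.2068699511927738
pred [207 262] red 22
[207.7273 263.    ] [206 261] [210 265] [0.598  0.2307 0.0469]
blue 110 [198 256] [214 271] xy mid [0.5978 0.238 ] ext [0.0404 0.0441]
green 90 [273 305] [281 320] xy mid [0.4674 0.0455] ext [0.0395 0.0217]
```

jog_arm(commands=[[[-0.01,-0.2,0,0],[-0.02,-0.4,0,0],[-0.03,-0.5,0,0],[-0.03,-0.5,0,0],[-0.03,-0.5,0,0],[-0.03,-0.5,0,0],[-0.03,-0.5,0,0],[-0.03,-0.5,0,0],[0,0,0,0],[0,0,0,0]]])

```text
clock: 46.85
position: [0.5764, -0.1239, -0.0052]
ee_rot: [179.6, -1.2, -3.6]
contact_force: [-0.5, -0.1, -1.1]
opening: 0.212
```

```bash
python3 fp.py
```

```text
t 46.85 p [ 0.5764 -0.1239 -0.0052] [179.6084  -1.1962  -3.5989] foot [0.5886 0.0692 0.0178] op 0.21186597044059458
pred [267 266] red 25
[267.4 267. ] [265 265] [270 269] [0.5873 0.0712 0.0478]
blue 210 [256 259] [276 275] xy mid [0.5885 0.0763] ext [0.043  0.0542]
orange 218 [274 283] [294 299] xy mid [0.5244 0.0275] ext [0.0425 0.0538]
green 216 [273 305] [293 321] xy mid [0.4661 0.0296] ext [0.0421 0.0535]
```

jog_arm(commands=[[[-0.02,-0.4,0,0],[-0.03,-0.4,0,0],[-0.01,-0.2,0,0],[0,0,0,0],[0,0.18,0,0],[0,0,0.4,0],[0,0,0.5,0],[0,0,0.5,0],[0,0,0.2,0],[0,0,0,0]]])

```text
clock: 48.15
position: [0.5743, -0.1553, 0.064]
ee_rot: [179.6, -1.2, -3.3]
contact_force: [-1.6, 0.0, -2.0]
opening: 0.211
```

jog_arm(commands=[[[-0.3,0,0,-0.7],[-0.4,0,0,-0.8],[-0.4,0,0,-0.8],[-0.4,0,0,-0.8],[-0.4,0,0,-0.8],[-0.4,0,0,-0.8],[-0.4,0,0,-0.8],[-0.2,0,0,-0.4],[0,0,0,0],[0,0,0,0]]])

```text
clock: 49.4
position: [0.4524, -0.1534, 0.0601]
ee_rot: [179.5, -0.9, -51.8]
contact_force: [1.0, 0.7, -2.1]
opening: 0.21
```

```bash
python3 fp.py
```

```text
t 49.4 p [ 0.4524 -0.1534  0.0601] [179.488   -0.9439 -51.7694] foot [ 0.6044 -0.0337  0.0831] op 0.210443969748334
pred [306 258] red 27
[305.2963 257.7778] [302 255] [309 261] [ 0.6055 -0.0318  0.1131]
blue 231 [271 260] [291 276] xy mid [0.5859 0.036 ] ext [0.0429 0.054 ]
orange 219 [274 262] [306 299] xy mid [0.5526 0.0118] ext [0.0988 0.0863]
green 219 [273 305] [293 321] xy mid [0.4661 0.0296] ext [0.0421 0.0535]
```

jog_arm(commands=[[[0,-0.2,0,0.16],[0,0,-0.5,0],[0,0,-0.5,0],[0,0,-0.4,0],[0,0,-0.2,0],[0,0,0,0],[0,0,0,0]]])

```text
clock: 50.32
position: [0.455, -0.1652, -0.0055]
ee_rot: [179.6, -1.1, -50.2]
contact_force: [-0.7, -0.8, -2.3]
opening: 0.209
```

jog_arm(commands=[[[-0.07,0.08,0,0],[0,0,-0.2,0],[0,0,-0.18,0],[0,0,0,0],[0,0,0,0]]])

```text
clock: 50.95
position: [0.4525, -0.1619, -0.0209]
ee_rot: [179.7, -1.2, -50.1]
contact_force: [-0.1, 0.0, -1.5]
opening: 0.213
```

jog_arm(commands=[[[0,0,-0.04,0],[0,0,0,0],[0,0,0,0]]])

```text
clock: 51.32
position: [0.4528, -0.162, -0.0223]
ee_rot: [179.7, -1.2, -50.2]
contact_force: [-0.0, -0.6, -0.8]
opening: 0.214
```

Release and rise; then check the hook.

jog_arm(commands=[[[0,0,0,0],[0,0,0,0],[0,0,0,0],[0,0,0,0]]], gripper=50)

```text
clock: 51.82
position: [0.4532, -0.1621, -0.022]
ee_rot: [179.7, -1.2, -50.2]
contact_force: [0.4, 0.4, 0.3]
opening: 0.526
```

jog_arm(commands=[[[0,0,0.3,0],[0,0,0.6,0],[0,0,0.8,0],[0,0,0.8,0],[0,0.2,0.5,0.8],[0,0.8,0,0.8],[0,0.8,0,0.8],[0,0.8,0,0.8],[0,0.8,0,0.8],[0,0,0,0]]], gripper=85)

```text
clock: 53.08
position: [0.4516, -0.0239, 0.1099]
ee_rot: [179.5, -1.6, -17.2]
contact_force: [0.8, -0.2, 0.5]
opening: 0.916
```

```bash
python3 hook.py; python3 fp.py
```

```text
handle [ 0.4537 -0.1612] npx 228 sides 0.020597904053134147 0.07812021477494324 foot [ 0.602  -0.0378] npx 19 len 0.1929506924587478 ang 39.76990580726118
53.125 [ 0.4514 -0.0252  0.1097] [179.468   -1.5895 -17.4185]
t 53.125 p [ 0.4514 -0.0252  0.1097] [179.468   -1.5895 -17.4185] foot [0.5093 0.1594 0.1327] op 0.9158616937356031
pred [226 294] red 0
blue 229 [271 260] [291 276] xy mid [0.5859 0.036 ] ext [0.0429 0.054 ]
orange 171 [274 260] [311 298] xy mid [0.5566 0.0052] ext [0.1015 0.0997]
```

jog_arm(commands=[[[0.3,0.1,0.2,1],[0.4,0.1,0,1],[0.4,0.2,0,1],[0.4,0.2,0,1],[0.4,0.2,0,1],[0.4,0.2,0,1],[0.4,0.2,0,1],[0.3,0.2,0,1],[0.3,0.1,0,1],[0,0,0,1]]], gripper=72)

```text
clock: 54.42
position: [0.5852, 0.0174, 0.1186]
ee_rot: [179.0, -1.1, 63.2]
contact_force: [-0.1, 0.8, -0.5]
opening: 0.777
```

jog_arm(commands=[[[0,0,0,1],[0,0,0,1],[0,0,0,0.9],[0,0,0,0],[0,0,0,0]]])

```text
clock: 55.05
position: [0.5842, 0.0082, 0.1174]
ee_rot: [179.2, -0.8, 86.1]
contact_force: [0.3, -0.2, -0.7]
opening: 0.774
```

```bash
python3 -c "
from h import *
print(env.sense()['joints'].round(1))"; python3 hook.py
```

```text
[ 32.6  41.6 -60.7 112.2  45.7  53.2  34.7]Traceback (most recent call last):
  File "hook.py", line 16, in <module>
    if __name__=='__main__': hook(); s=env.sense(); print(s['clock'],s['position'],s['ee_rot'])
                             ~~~~^^
  File "hook.py", line 8, in hook
    n,l,st,ce=cv2.connectedComponentsWithStats(y); i=1+np.argmax(st[1:,4])
                                                       ~~~~~~~~~^^^^^^^^^^
    return _wrapfunc(a, 'argmax', axis=axis, out=out, **kwds)
    return bound(*args, **kwds)
ValueError: attempt to get argmax of an empty sequence
```

jog_arm(commands=[[[0.05,0.69,0,0.1],[0,0,-0.6,0],[0,0,-0.6,0],[0,0,-0.6,0],[0,0,-0.2,0],[0,0,0,0],[0,0,0,0]]])

```text
clock: 55.98
position: [0.5876, 0.0358, 0.0378]
ee_rot: [179.0, -0.7, 86.3]
contact_force: [0.1, 0.0, 0.2]
opening: 0.775
```

```bash
python3 -c "
from h import *
print(env.sense()['joints'].round(1))"
```

```text
[ 25.8  46.7 -54.5 115.   54.   46.7  25.6]
```

jog_arm(commands=[[[-0.03,0,-0.4,0],[0,0,-0.4,0],[0,0,-0.4,0],[0,0,-0.2,0],[0,0,0,0],[0,0,0,0]]])

```text
clock: 56.72
position: [0.5865, 0.0357, -0.0217]
ee_rot: [179.0, -0.7, 86.2]
contact_force: [0.0, 0.6, 0.4]
opening: 0.774
```

jog_arm(commands=[[[0,0,-0.2,0],[0,0,0,0],[0,0,0,0]]])

```text
clock: 57.1
position: [0.587, 0.0357, -0.0295]
ee_rot: [178.9, -0.7, 86.2]
contact_force: [-0.1, 0.4, 0.4]
opening: 0.777
```

jog_arm(commands=[[[0,0,0,0],[0,0,0,0],[0,0,0,0],[0,0,0,0]]], gripper=40, newtons=45)

```text
clock: 57.6
position: [0.5872, 0.0358, -0.0292]
ee_rot: [178.9, -0.7, 86.2]
contact_force: [0.1, 0.1, -1.1]
opening: 0.578
```

jog_arm(commands=[[[0,0,0.4,0],[0,0,0.7,0],[0,0,0.7,0],[0,0,0.7,0],[0,0,0,0],[0,0,0,0]]])

```text
clock: 58.35
position: [0.5858, 0.0355, 0.0767]
ee_rot: [178.9, -0.7, 86.3]
contact_force: [0.0, -0.0, -2.5]
opening: 0.579
```

jog_arm(commands=[[[0,-0.5,0,0],[0,-0.7,0,0],[-0.1,-0.8,0,0],[-0.1,-0.8,0,0],[-0.1,-0.8,0,0],[-0.1,-0.8,0,0],[-0.1,-0.6,0,0],[0,-0.4,0,0],[0,0,0,0]]])

```text
clock: 59.48
position: [0.5574, -0.1977, 0.0677]
ee_rot: [179.8, -0.6, 86.0]
contact_force: [-0.7, 0.2, -2.0]
opening: 0.582
```

```bash
python3 -c "
from h import *
print(env.sense()['joints'].round(1))"
```

```text
[ 50.6  45.8 -57.9 112.7  50.3  51.1  51.6]
```

jog_arm(commands=[[[0,-0.5,0,0],[0,-0.7,0,0],[0,-0.8,0,0],[0,-0.8,0,0],[0,-0.6,0,0],[0,-0.2,0,0],[0,0,0,0],[0,0,0,0]]])

```text
clock: 60.48
position: [0.5603, -0.3343, 0.0675]
ee_rot: [179.7, -0.9, 86.8]
contact_force: [-0.0, -0.7, -1.1]
opening: 0.581
```

```bash
python3 -c "
from h import *
print(env.sense()['joints'].round(1))"
```

```text
[ 60.7  49.5 -58.3 104.4  49.8  56.1  67.9]
```

jog_arm(commands=[[[0.02,-0.28,0,0],[0,0,-0.5,0],[0,0,-0.5,0],[0,0,-0.5,0],[0,0,-0.4,0],[0,0,-0.2,0],[0,0,0,0],[0,0,0,0]]])

```text
clock: 61.48
position: [0.5611, -0.3436, -0.0237]
ee_rot: [179.8, -1.0, 87.0]
contact_force: [-0.2, 0.6, -0.9]
opening: 0.576
```

jog_arm(commands=[[[0,0,0,0],[0,0,0,0],[0,0,0,0]]], gripper=72)

```text
clock: 61.85
position: [0.5619, -0.3438, -0.0225]
ee_rot: [179.7, -1.0, 87.0]
contact_force: [-0.6, -0.2, -0.6]
opening: 0.77
```

jog_arm(commands=[[[0,0,0.3,0],[0,0,0.6,0],[0,0,0.8,0],[0,0,0.8,0],[0,0.4,0.3,0],[0,0.8,0,0],[0,1,0,0],[-0.1,1,0,0],[-0.1,1,0,0],[-0.1,1,0,0]]])

```text
clock: 63.1
position: [0.5483, -0.1267, 0.1014]
ee_rot: [179.4, -0.9, 86.9]
contact_force: [0.3, 0.8, -0.3]
opening: 0.775
```

jog_arm(commands=[[[-0.1,1,0,0],[-0.1,1,0,0],[-0.1,1,0,0],[-0.1,0.7,0,0],[0,0.5,0,0],[0,0,0,0],[0,0,0,0]]])

```text
clock: 63.98
position: [0.5254, 0.0555, 0.1041]
ee_rot: [179.4, -1.0, 87.6]
contact_force: [0.9, -0.7, 0.2]
opening: 0.77
```

```bash
python3 -c "
from h import *
s=env.sense();print(s['joints'].round(1))
im=env.capture('top');hsv=cv2.cvtColor(im,cv2.COLOR_BGR2HSV)
for nm,lo,hi in(('blue',(105,120,40),(125,255,255)),('orange',(8,150,80),(18,255,255)),('green',(50,100,30),(85,255,255))):
  m=cv2.inRange(hsv,lo,hi); m[:240]=0;m[350:]=0;m[:,:250]=0;m[:,460:]=0
  q=np.argwhere(m)[:,::-1]
  if len(q)>8: print(nm,len(q),q.min(0),q.max(0),back('top',[q.min(0),q.max(0)],.037).mean(0)[:2])
"; python3 hook.py
```

```text
[ 28.2  39.  -60.  119.8  46.5  47.7  27.5]
blue 239 [412 270] [433 285] [ 0.56063131 -0.34090573]
orange 9 [305 260] [312 264] [ 0.60175339 -0.03773945]Traceback (most recent call last):
  File "hook.py", line 16, in <module>
    if __name__=='__main__': hook(); s=env.sense(); print(s['clock'],s['position'],s['ee_rot'])
                             ~~~~^^
  File "hook.py", line 8, in hook
    n,l,st,ce=cv2.connectedComponentsWithStats(y); i=1+np.argmax(st[1:,4])
                                                       ~~~~~~~~~^^^^^^^^^^
    return _wrapfunc(a, 'argmax', axis=axis, out=out, **kwds)
    return bound(*args, **kwds)
ValueError: attempt to get argmax of an empty sequence
```

jog_arm(commands=[[[-0.02,-0.7,0,-0.1],[0,0,-0.5,0],[0,0,-0.6,0],[0,0,-0.5,0],[0,0,0,0],[0,0,0,0]]])

```text
clock: 64.82
position: [0.5253, 0.0199, 0.0386]
ee_rot: [179.4, -0.9, 86.1]
contact_force: [-0.5, -0.5, 0.4]
opening: 0.772
```

jog_arm(commands=[[[-0.02,0.18,0,0.05],[0,0,-0.4,0],[0,0,-0.4,0],[0,0,-0.4,0],[0,0,-0.4,0],[0,0,0,0],[0,0,0,0]]])

```text
clock: 65.7
position: [0.5279, 0.0306, -0.0216]
ee_rot: [178.9, -1.0, 86.6]
contact_force: [0.3, 0.4, 0.5]
opening: 0.774
```

jog_arm(commands=[[[-0.07,-0.06,-0.2,0],[0,0,0,0],[0,0,0,0]]])

```text
clock: 66.08
position: [0.5256, 0.028, -0.0289]
ee_rot: [178.8, -1.0, 86.6]
contact_force: [0.3, 0.5, -0.1]
opening: 0.775
```

jog_arm(commands=[[[0,0,0,0],[0,0,0,0],[0,0,0,0],[0,0,0,0]]], gripper=40, newtons=45)

```text
clock: 66.58
position: [0.5258, 0.028, -0.0286]
ee_rot: [178.8, -1.0, 86.6]
contact_force: [0.5, 0.1, -0.7]
opening: 0.576
```

jog_arm(commands=[[[0,0,0.4,0],[0,0,0.7,0],[0,0,0.7,0],[0,0,0.7,0],[0,0,0,0],[0,0,0,0]]])

```text
clock: 67.32
position: [0.5238, 0.0273, 0.0721]
ee_rot: [179.0, -1.0, 86.6]
contact_force: [-0.9, -0.2, -1.5]
opening: 0.578
```

jog_arm(commands=[[[0,-0.5,0,0],[0,-0.7,0,0],[0,-0.8,0,0],[0,-0.8,0,0],[0,-0.8,0,0],[-0.1,-0.8,0,0],[-0.1,-0.8,0,0],[-0.1,-0.8,0,0],[-0.1,-0.8,0,0],[-0.1,-0.8,0,0]]])

```text
clock: 68.58
position: [0.4972, -0.282, 0.0593]
ee_rot: [179.9, -1.3, 87.0]
contact_force: [0.9, 0.3, -2.6]
opening: 0.577
```

jog_arm(commands=[[[0,-0.7,0,0],[0,-0.4,0,0],[0,0,0,0],[0,0,0,0]]])

```text
clock: 69.08
position: [0.4947, -0.3275, 0.0548]
ee_rot: [-179.8, -1.5, 86.9]
contact_force: [0.2, 0.7, -1.5]
opening: 0.573
```

jog_arm(commands=[[[0.1,-0.46,0,0],[0,0,0,0],[0,0,-0.5,0],[0,0,-0.5,0],[0,0,-0.4,0],[0,0,0,0],[0,0,0,0]]])

```text
clock: 69.95
position: [0.4991, -0.3439, -0.0062]
ee_rot: [-179.8, -1.5, 87.1]
contact_force: [0.2, -0.8, -2.3]
opening: 0.578
```

jog_arm(commands=[[[0,0,-0.25,0],[0,0,-0.18,0],[0,0,0,0],[0,0,0,0]]])

```text
clock: 70.45
position: [0.4999, -0.3442, -0.0232]
ee_rot: [-179.9, -1.5, 87.1]
contact_force: [-1.1, 0.0, 0.7]
opening: 0.581
```

jog_arm(commands=[[[0,0,0,0],[0,0,0,0],[0,0,0,0]]], gripper=72)

```text
clock: 70.82
position: [0.5004, -0.3445, -0.0231]
ee_rot: [-179.9, -1.4, 87.1]
contact_force: [-0.6, -0.9, 0.4]
opening: 0.77
```

jog_arm(commands=[[[0,0,0.3,0],[0,0,0.6,0],[0,0,0.8,0],[0,0,0.8,0],[0,0.4,0.3,0],[0,0.8,0,0],[0,1,0,0],[0,1,0,0],[0,1,0,0],[0,1,0,0]]])

```text
clock: 72.08
position: [0.4974, -0.1274, 0.0945]
ee_rot: [-179.9, -1.5, 87.0]
contact_force: [-0.0, 0.4, 0.4]
opening: 0.779
```

jog_arm(commands=[[[0,1,0,0],[-0.1,1,0,0],[-0.2,1,0,0],[-0.2,0.6,0,0],[-0.2,0,0,0],[0,0,0,0]]])

```text
clock: 72.82
position: [0.463, 0.0283, 0.0942]
ee_rot: [-179.8, -1.6, 87.6]
contact_force: [-0.7, 0.3, 0.4]
opening: 0.777
```

```bash
cat > see.py <<'E'
from h import *
s=env.sense();print(s['joints'].round(1))
im=env.capture('top');hsv=cv2.cvtColor(im,cv2.COLOR_BGR2HSV)
for nm,lo,hi in(('blue',(105,120,40),(125,255,255)),('orange',(8,150,80),(18,255,255)),('green',(50,100,30),(85,255,255))):
  m=cv2.inRange(hsv,lo,hi); m[:240]=0;m[350:]=0;m[:,:200]=0;m[:,460:]=0
  n,l,st,c=cv2.connectedComponentsWithStats(m,connectivity=8)
  for i in range(1,n):
    if st[i,4]>40:
      a=st[i]; print(nm,a,back('top',[[a[0]+(a[2]-1)/2,a[1]+(a[3]-1)/2]],.036)[0][:2])
E
python3 see.py
```

```text
[ 31.8  36.  -59.5 127.5  46.4  41.8  27.6]
blue [413 270  21  16 237] [ 0.56066331 -0.34244487]
orange [414 292  21  17 230] [ 0.50106235 -0.34391404]
```

jog_arm(commands=[[[0.08,0,-0.3,-0.1],[0,0,-0.6,0],[0,0,-0.5,0],[0,0,0,0],[0,0,0,0]]])

```text
clock: 73.5
position: [0.4684, 0.0242, 0.0344]
ee_rot: [-179.8, -1.6, 86.1]
contact_force: [-0.2, 0.6, 0.5]
opening: 0.773
```

jog_arm(commands=[[[-0.07,0.12,0,0.05],[0,0,-0.4,0],[0,0,-0.4,0],[0,0,-0.4,0],[0,0,-0.2,0],[0,0,0,0],[0,0,0,0]]])

```text
clock: 74.38
position: [0.4678, 0.0304, -0.0193]
ee_rot: [179.8, -1.7, 86.5]
contact_force: [0.2, -0.1, -0.3]
opening: 0.776
```

jog_arm(commands=[[[-0.05,-0.02,-0.24,0],[0,0,0,0],[0,0,0,0]]])

```text
clock: 74.75
position: [0.4668, 0.0297, -0.0275]
ee_rot: [179.7, -1.7, 86.4]
contact_force: [-0.2, 0.4, 0.2]
opening: 0.773
```

jog_arm(commands=[[[0,0,0,0],[0,0,0,0],[0,0,0,0],[0,0,0,0]]], gripper=40, newtons=45)

```text
clock: 75.25
position: [0.4674, 0.0299, -0.0268]
ee_rot: [179.7, -1.8, 86.4]
contact_force: [0.9, 0.2, -0.8]
opening: 0.578
```

jog_arm(commands=[[[0,0,0.4,0],[0,0,0.7,0],[0,0,0.7,0],[0,0,0.8,0],[0,0,0,0],[0,0,0,0]]])

```text
clock: 76.0
position: [0.4649, 0.0286, 0.0781]
ee_rot: [179.9, -1.7, 86.4]
contact_force: [-0.5, -0.1, -1.7]
opening: 0.579
```

jog_arm(commands=[[[0.4,-0.3,0,0],[0.5,-0.5,0,0],[0.4,-0.7,0,0],[0,-0.8,0,0],[0,-0.8,0,0],[0,-0.8,0,0],[0,-0.8,0,0],[-0.3,-0.8,0,0],[-0.4,-0.8,0,0],[-0.4,-0.8,0,0]]])

```text
clock: 77.25
position: [0.4681, -0.2604, 0.0639]
ee_rot: [-179.1, -1.9, 86.9]
contact_force: [0.7, -0.4, -1.8]
opening: 0.58
```

jog_arm(commands=[[[-0.4,-0.8,0.1,0],[-0.3,-0.5,0.1,0],[-0.1,-0.2,0,0],[0,0,0,0],[0,0,0,0]]])

```text
clock: 77.88
position: [0.4317, -0.3222, 0.0657]
ee_rot: [-178.7, -2.1, 86.8]
contact_force: [-0.2, 0.8, -3.4]
opening: 0.578
```

jog_arm(commands=[[[0.22,-0.58,0,0],[0,0,0,0],[0,0,-0.5,0],[0,0,-0.5,0],[0,0,-0.5,0],[0,0,0,0],[0,0,0,0]]])

```text
clock: 78.75
position: [0.4421, -0.3377, 0.0007]
ee_rot: [-178.7, -2.3, 87.4]
contact_force: [0.5, -0.2, -2.1]
opening: 0.582
```

jog_arm(commands=[[[0,-0.1,-0.25,0],[0,0,-0.2,0],[0,0,-0.08,0],[0,0,0,0],[0,0,0,0]]])

```text
clock: 79.38
position: [0.4427, -0.3423, -0.0208]
ee_rot: [-178.8, -2.2, 87.4]
contact_force: [-0.1, 0.5, -2.3]
opening: 0.579
```

jog_arm(commands=[[[0,0,0,0],[0,0,0,0],[0,0,0,0]]], gripper=72)

```text
clock: 79.75
position: [0.4434, -0.3425, -0.02]
ee_rot: [-178.8, -2.2, 87.4]
contact_force: [-0.2, -0.3, 0.8]
opening: 0.774
```

jog_arm(commands=[[[0,0,0.3,0],[0,0,0.6,0],[0,0,0.8,0],[0,0,0.8,0],[0,0,1,-1],[0,0,1,-1],[0,0.5,1,-1],[0.2,0.8,0.3,-1],[0.2,1,0,-1],[0.2,1,0,-1]]])

```text
clock: 81.0
position: [0.4675, -0.2067, 0.2264]
ee_rot: [-179.1, -2.5, 37.7]
contact_force: [-0.2, -0.3, -0.2]
opening: 0.777
```

jog_arm(commands=[[[0.2,1,0,-0.6],[0.2,1,0,0],[0.2,1,0,0],[0.2,1,0,0],[0.2,1,0,0],[0.2,1,0,0],[0.2,1,0,0],[0,1,0,0],[0,1,0,0],[0,0,0,0]]])

```text
clock: 82.25
position: [0.5215, 0.1728, 0.2355]
ee_rot: [-179.3, -2.9, 33.3]
contact_force: [-0.2, 0.1, 0.4]
opening: 0.774
```

```bash
python3 see.py; python3 hook.py
```

```text
[ 14.9  25.  -53.1 111.1  24.4  52.7 -16.5]
blue [413 270  21  16 240] [ 0.56066331 -0.34244487]
orange [414 292  21  17 231] [ 0.50106235 -0.34391404]
green [413 314  22  17 239] [ 0.44330218 -0.34145546]
handle [ 0.4537 -0.1612] npx 228 sides 0.020597904053134147 0.07812021477494324 foot [ 0.602  -0.0378] npx 19 len 0.1929506924587478 ang 39.76990580726118
82.35 [0.522  0.1691 0.2348] [-179.426    -2.7746   33.0405]
```

jog_arm(commands=[[[0.1,0.6,0,0],[0.1,0.8,0,0],[0.1,0.8,0,0],[0.1,0.8,0,0],[0.1,0.8,0,0],[0,0.5,0,0],[0,0,0,0],[0,0,0,0]]])

```text
clock: 83.35
position: [0.5455, 0.3296, 0.2345]
ee_rot: [-179.8, -2.4, 32.0]
contact_force: [-0.2, -0.9, 0.1]
opening: 0.778
```

jog_arm(commands=[[[-0.05,0.48,0,0],[0,0,0,0],[0,0,-0.7,0],[0,0,-0.7,0],[0,0,-0.4,0],[0,0,0,0],[0,0,0,0]]])

```text
clock: 84.22
position: [0.5447, 0.3481, 0.1624]
ee_rot: [-179.9, -2.5, 31.9]
contact_force: [-0.6, 0.1, 0.8]
opening: 0.77
```

jog_arm(commands=[[[0,0,-0.5,0],[0,0,-0.5,0],[0,0,-0.4,0],[0,0,-0.3,0],[0,0,0,0],[0,0,0,0]]])

```text
clock: 84.98
position: [0.5448, 0.3483, 0.0901]
ee_rot: [-179.9, -2.6, 31.9]
contact_force: [-0.1, 1.4, -0.5]
opening: 0.775
```

jog_arm(commands=[[[-0.03,0.02,-0.02,0],[0,0,0,0],[0,0,0,0],[0,0,0,0],[0,0,0,0],[0,0,0,0]]], gripper=20, newtons=50)

```text
clock: 85.72
position: [0.5442, 0.3497, 0.0908]
ee_rot: [-179.9, -2.7, 31.9]
contact_force: [-1.0, 0.3, -1.2]
opening: 0.414
```

jog_arm(commands=[[[0,0,0,-0.5],[0,0,0,-0.9],[0,0,0,-0.9],[0,0,0,-0.9],[0,0,0,-0.9],[0,0,0,0]]])

```text
clock: 86.48
position: [0.545, 0.3483, 0.0908]
ee_rot: [-180.0, -2.7, -1.9]
contact_force: [-0.8, -0.2, -1.1]
opening: 0.413
```

jog_arm(commands=[[[0,0,0,-0.9],[0,0,0,-0.9],[0,0,0,-0.9],[0,0,0,-0.9],[0,0,0,-0.6],[0,0,0,-0.3],[0,0,0,0],[0,0,0,0]]])

```text
clock: 87.48
position: [0.5447, 0.3466, 0.0908]
ee_rot: [179.8, -2.8, -37.5]
contact_force: [0.5, -0.8, 0.2]
opening: 0.412
```

jog_arm(commands=[[[0,0,0,0],[0,0,0,0],[0,0,0,0]]], gripper=75)

```text
clock: 87.85
position: [0.5446, 0.347, 0.0907]
ee_rot: [179.9, -2.7, -37.5]
contact_force: [-0.3, 0.5, -0.5]
opening: 0.686
```

jog_arm(commands=[[[0,0,0.5,0],[0,0,0.8,0],[0,0,0.8,0],[0,0,0.8,0],[0,0,0.8,0],[0,0,0.5,0],[0,0,0,0]]])

```text
clock: 88.72
position: [0.5438, 0.3481, 0.273]
ee_rot: [-179.8, -2.7, -37.5]
contact_force: [0.0, -0.7, -0.2]
opening: 0.805
```

```bash
python3 -c "
from h import *
np.set_printoptions(precision=1,suppress=True)
im=env.capture('side'); t=env.capture('top')
cv2.imwrite('pics/end.png',np.hstack([cv2.resize(im[120:420,160:520],(400,333)),cv2.resize(t[220:400,140:460],(400,333))]))
g=cv2.inRange(cv2.cvtColor(im,cv2.COLOR_BGR2HSV),(22,120,120),(35,255,255))
m=np.zeros_like(g);m[200:400,180:400]=g[200:400,180:400]
_,l,st,ce=cv2.connectedComponentsWithStats(m)
for i in range(1,len(st)):
  if st[i,4]>15: print(st[i])
"; python3 see.py; python3 hook.py
```

```text
[383 261  17  17 263]
[316 271  84  16 393]
[261 305  69  47 309]
[308 358   9   7  18]
[-20.9  25.6 -26.9  96.6  16.   60.9 -90.9]
blue [413 270  21  16 236] [ 0.56066331 -0.34244487]
orange [414 292  21  17 230] [ 0.50106235 -0.34391404]
green [413 315  22  16 238] [ 0.44199545 -0.34142969]
handle [ 0.4532 -0.1616] npx 230 sides 0.020597904085883433 0.07944841948873657 foot [ 0.602  -0.0378] npx 19 len 0.19361807567310732 ang 39.77016224440405
88.925 [0.5429 0.3469 0.2693] [179.8981  -2.6319 -37.4726]
```

View pics/end.png

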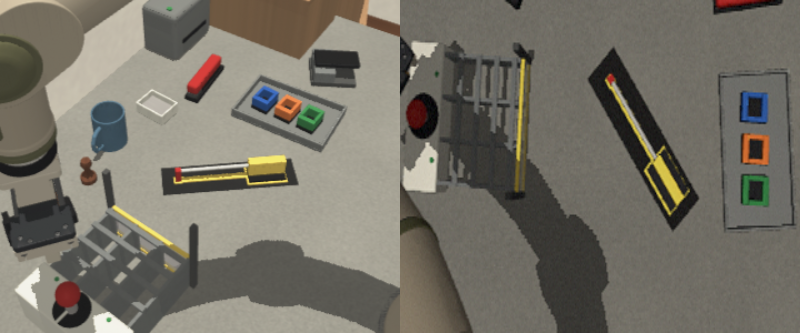

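```bash
python3 -c "
from bench import env
print(env.finish_job())"
```

```text
the job is handed in; nothing more can be done
None
```

I finished the job and handed it in at about 89 s of robot time. All three caddies were there. I raised the gate with the knob, drew out green, orange and blue with the hook, parked the hook, stood the caddies in the tray and shut the gate.

**Last checks, from the final pictures:**
- **Caddies:** they stand upright at about (0.561, -0.342), (0.501, -0.344) and (0.442, -0.341) m. That is within about 60 mm in x and 10 mm in y of the tray's centre.
- **Reach hook:** its handle is at (0.453, -0.162) m and its foot at (0.602, -0.038) m. Both are within about 4 mm of their outline.
- **Gate:** its upper edge is at the shut height.
- **Bystanders:** those in the final picture look unmoved, but I checked that by eye only. The tape dispenser and much of the stapler were outside that last crop or hidden.
- **Arm:** it stands clear above the knob, touching nothing.

**What disagreed:**
- **Tool height:** the reported height read about 36 mm too low, so my first grip closed above the ball. I found the offset by touching the table and corrected for it from then on.
- **Force reading:** it stayed near zero in that touch, so I went by the measured pose and the finger opening instead. The force limits (40 N and 120 N) are therefore unchecked.

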